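# Gauge the bore of a heating block

### The arm

A 7-joint arm with a two-finger parallel gripper is mounted at the origin on a cart in front of the work surface, level with it; the furniture and walls round the work are solid. World frame = base frame: x ahead of the robot, y to its left, z up, the work surface at z = 0. Lengths are in mm, angles in rad, forces in N, time in s.
With the tool pointing down it reaches from about 400 to 850 mm from the base axis. Payload 4.4 kg.
Tool frame: the origin (TCP) lies at the centre of the arm's flange, where the gripper is bolted on; the fingertips stand arm.tip_reach ahead of it and the grasp point (between the pads) lies 180 mm ahead of it (arm.tip_reach is the distance from the TCP to the fingertips, in mm); z points along the fingers, y is the line along which they close (so a half turn about z gives the same grasp; the last joint's range is limited). The gripper opens to 94 mm and grips with 3 to 60 N. Pads are 16 mm wide; open, the fingers measure 119 mm over their backs; the gripper's body (75 mm by 177 mm) begins 78 mm behind the grasp point.
Start: joints at [-1.29, 0.628, 0.038, 1.517, -0.027, 0.996, -0.02], TCP at [220.911, 611.321, 404.678] pointing down, gripper open.
Joint ranges: [-3.06, 3.06], [-0.37, 2.12], [-1.25, 1.32], [0.18, 2.47], [-1.1, 4.24], [0.23, 1.98], [-2.94, 2.94]. Speed limits (rad/s): [2.57, 2.57, 3.14, 3.14, 3.14, 3.14, 3.14].

### API

Orientations are given as a 3x3 rotation matrix whose columns are the frame's x, y, z axes.
In Python, from station import arm gives the robot as it stands.
- The arm moves only by the tool step_arm, never from a script. Its argument "rows" is a list of rows, each a list of 7 numbers: the opening, from 0 (shut) to 1 (fully open), then the shift along the tool's x, y, z in m, then the turn, a rotation vector about the tool's x, y, z in degrees. A call has 1 to 5 rows; each row shifts and turns the commanded pose from where the row before left it, along the tool's axes as they then stand; what a row does not reach is not made up. A row lasts 1/12 s, in which the tool goes at most 41.7 mm and 7.16 degrees, less where a joint would pass 70% of its speed; a pose out of reach is approached as far as the arm can. A call with a gripper value outside its range is refused whole. The fingers move at their own pace and stop on an object; the grip force is fixed at half the most. Time passes only in rows, so rows that do not move let the fingers close. It gives the time, the measured TCP pose, the force, the opening and the grip force at its end, in the units of the state.
- arm.get_state(): the state, without advancing time (a new reading comes with each control period).
- arm.snapshot(name): name is "scene" or "side" or "wrist"; returns (picture, depth): 480x640x3 uint8, red, green, blue; 480x640 float32, mm along the optical axis (not along the pixel's ray), 0 where there is no reading.
- arm.calibration(name): a dict with "fov_y" (degrees; the focal length in pixels is half the picture's height over the tangent of half this angle, whatever the lens; pixels are square), "cx", "cy" (the principal point, pixels), "rvec" (rotation vector, rad) and "tvec" (3), from world to camera coordinates, as OpenCV has them; the wrist camera has in their place "tool_from_camera" (4x4, takes a point from camera to tool coordinates, whose origin is the TCP and whose axes are the flange's). Camera axes: x right, y down, z forward; pixel columns grow to the right and rows downward; lengths in mm; the calibration is good to about 2 mm. A picture is of the moment at which its call begins: read the wrist's pose just before it. calibration takes no time and is no camera call.
- arm.sign_off(): hands the job in; it is judged then, once.
The state is a dict: "clock": time; "joint_pos": joint angles; "dq": joint speeds; "joint_torque": joint torques, N m; "tcp_pos": TCP position; "tcp_rot": TCP orientation; "wrist_force": force on the tool from outside, world axes, zero at the start; "moment": the same for the moment, N m; "gripper_width": finger opening in mm; "gripper_force": force on a finger pad.
Only numpy, scipy, OpenCV 4.12 (cv2) and the standard library are available. Lean on these libraries where they do the work, as an engineer would, in place of code of your own. Each camera call takes 0.05 s, during which the arm holds its last target. There are 200 camera calls.

### The job

Check the bore of the taller aluminium heating block with the squeeze gauge: squeeze its two side pads to draw the plungers in, feel for the block's slightly off-centre bore and set the head fully home in it, let go so that the plungers spring out to the wall, then press the cap on top down to lock them. Draw the locked gauge straight out by the plain sides of its handle without squeezing the pads, and stand it fully home in its round stand with the reading kept. Be gentle (never push, pull or wedge the gauge with more than about 25 N on the block), keep the gauge off the other block and leave everything else where it is.

Things in the scene. Friction and masses are not known exactly. Their poses are not given: they have to be found in the camera images.
- gauge: The bore gauge, 0.3 kg, 103 mm tall, loose in its stand, sprung out and unlocked. Origin: centre of the underside of its head; z up its axis. From the bottom: head, a white nylon cylinder 34 mm across, z=0 to 30, 0.8 mm chamfer at the foot; flange 60 mm across with a soft rubber washer under it, z=30 to 35; handle 32 mm along x by 28 along y, z=35 to 85; lock cap on top.
- gauge_grip (a point): Middle of the handle, on the axis, 61 mm above the gauge's origin. The handle's faces at x=+16 and -16 mm are plain and fixed: gripped there, the plungers do not move.
- pad_left (a point): Middle of the outer face of the black squeeze pad on the gauge's +y side (its twin is on -y). Pads are 20 mm wide (x) and 40 tall (z=41 to 81 of the gauge); 52 mm outside to outside when sprung out, 36 when squeezed. Light springs, about 1 N a side; to lift the gauge by the pads grip with 15 to 30 N.
- plunger_left (a point): Round tip of the +y plunger (twin on -y), 14 mm above the gauge's origin. Plungers are 8 mm thick and come out of the head along +y and -y; each is one piece with the pad on its own side, so squeezing the pads draws them in.
- jaw_left (a joint): Outward travel of each plunger and pad in m (both always move alike): 0 = pads fully squeezed, plungers 3 mm inside the head's surface; 0.008 = fully sprung out. The tips are 28 mm + 2 x this value apart. Let go in the tall block's bore it comes to about 0.004.
- lock_cap (a joint): Travel of the lock cap in m: 0 = up, unlocked; 0.008 = pressed to its hard stop. It stays where it is left. The push needs 7 N at first; from 0.003 on a brake spring adds 2 N per mm, so 17 N at the stop. At 0.0055 and more the plungers are held fast. Let go, it rises 1.5 mm at most.
- cap_top (a point): Centre of the top face of the lock cap, a steel button 20 mm across on the gauge's axis; 103 mm above the gauge's origin when up.
- gauge_seat (a point): On the gauge's axis in the plane of the flange's underside, 30 mm above the gauge's origin.
- tall_block: The block to be gauged: a fixed square aluminium block 76x76 mm, 54 mm high. In its round pocket (56 mm across) a steel liner (ring 50 mm across, flush with the top) is clamped off-centre; the bore is the liner's, round and upright, 35.5 mm across, right through, sharp-edged. Origin: centre of the block's underside.
- tall_block_mouth (a point): Centre of the tall block's top face, 54 mm over the bench. The bore's axis lies about 2.5 mm from this point, in a direction that no reading tells and that differs each time: it must be felt for (or seen). The gauge is home when its flange lies on that face.
- low_block: Another fixed aluminium block, 76x76 mm but only 36 mm high with a wider bore of 47 mm: not to be gauged.
- stand: The gauge's stand: a fixed round grey plastic cup, 72 mm across (foot 80), 54 mm high, open at the top with a hole 52 mm across, 48 deep. Origin: centre of the underside.
- stand_rim (a point): Centre of the stand's hole at the height of its rim, 54 mm over the bench; the gauge's flange rests on the rim.
- autosampler: Fixed instrument behind the work, to be kept clear of. Mind its black arm, which juts out towards the robot over the bench: its near end is 265 mm nearer the robot (x) and 150 mm further left (y) than this origin; the arm is 25 mm thick, its underside 224 mm over the bench.
- vial_0: Bystander: small screw vial with a light grey cap, 22 mm across, 51 tall, standing. Origin: centre of the underside.
- vial_1: Bystander: small screw vial with a black cap, 22 mm across, 51 tall, standing. Origin: centre of the underside.
- timer: Bystander: flat bench timer, 64x64x18 mm. Origin: centre of the underside.
- tape_roll: Bystander: roll of label tape lying flat, 68 mm across, 19 high. Origin: centre of the underside.
- beaker: Bystander: small clear beaker, 55 mm across, 67 tall. Origin: centre of the underside.
- marker_1: Bystander: felt pen lying down, 140 mm long, 14 high. Origin: centre of the underside.
- notebook: Bystander: closed notebook lying flat, 95x180x12 mm. Origin: centre of the underside.
There are look-alikes about, which are no part of the job. What is shaped like the stand but green or pink is not meant.

How it is judged (in metres and radians):
On the way, in this order (a step that is already met when the one before it is completed fails the run):
1. the gauge's head stands fully home in the tall block's bore with the lock still open (horizontal distance between gauge_seat and tall_block_mouth below 0.005 m and z of gauge_seat in the frame of tall_block_mouth below 0.002 m and angle between gauge's own z axis and vertical below 0.06 rad and value of joint lock_cap below 0.003 m), for 0.1 s.
2. let go, its plungers have sprung out to the bore's wall, the lock still open (all of step 1 and value of joint jaw_left between 0.0025 and 0.0055 m and contact force between the fingers and gauge below 0.1 N), for 0.2 s.
3. the lock cap is pressed down while the gauge stands home in the bore (horizontal distance between gauge_seat and tall_block_mouth below 0.005 m and z of gauge_seat in the frame of tall_block_mouth below 0.002 m and angle between gauge's own z axis and vertical below 0.06 rad and value of joint jaw_left between 0.0025 and 0.0055 m and value of joint lock_cap above 0.005 m), for 0.2 s.
4. the locked gauge is out of the bore with the plungers still at the bore's size (value of joint jaw_left between 0.0025 and 0.0055 m and z of gauge_seat in the frame of tall_block_mouth above 0.032 m), for 0.1 s.
At the end, for the whole second after the job is handed in: The gauge stands upright (within 0.08 rad) at rest in its stand, flange on the rim (within 3 mm, axis within 12 mm of the stand's), let go, the lock cap still down (0.0045 or more) and the plunger travel still that of the bore (0.0025 to 0.0055) (value of joint jaw_left between 0.0025 and 0.0055 m and value of joint lock_cap above 0.0045 m and horizontal distance between gauge_seat and stand_rim below 0.012 m and z of gauge_seat in the frame of stand_rim below 0.003 m and angle between gauge's own z axis and vertical below 0.08 rad and linear speed of gauge below 0.02 m/s and contact force between the fingers and gauge below 0.1 N); the robot touches nothing.
It fails at once if the gauge (flange, plungers and cap included) is pushed, pulled or wedged against the tall block with more than 30 N (contact force between gauge and tall_block above 30 N).
It fails at once if the gauge is forced onto its stand with more than 40 N (contact force between gauge and stand above 40 N).
It fails at once if the gauge is put to the low block (contact force between gauge and low_block above 1 N).
It fails at once if a bystander is moved by more than 15 mm (distance of any of vial_0, vial_1, timer, tape_roll, beaker, marker_1, notebook from where it was at the start of the episode above 0.015 m).
It also fails if it takes over 72 s, if anything falls off the work surface, if the arm or the gripper's body presses on something with over 40 N, if the wrist force passes 120 N, or if a joint passes its speed limit or range.

## Working session

There is one attempt and no reset: what is moved stays moved. The work goes in short steps, Python scripts to look and compute and a tool call to move; the robot and the scene stay as the last step left them, time stands still between calls to the robot, and variables do not carry over. Pictures are saved under pics/ and viewed, at most 10 in all, crops included, and the job is handed in when it is done.

Besides the shell and the picture viewer there is one more tool, called after "Request:" as name(argument=value, ...), one argument or row to a line, values as JSON. step_arm: Moves the arm, as the interface text tells. Its arguments: {"type":"object","properties":{"rows":{"type":"array","items":{"type":"array","items":{"type":"number"}}}},"required":["rows"]}

```bash
mkdir -p pics; ls; cat > h.py <<'E'
import numpy as np, cv2
from station import arm
def cam(name, st=None):
    c=arm.calibration(name); f=240/np.tan(np.radians(c["fov_y"])/2)
    K=np.array([[f,0,c["cx"]],[0,f,c["cy"]],[0,0,1.]])
    if name=="wrist":
        st=st or arm.get_state()
        T=np.eye(4); T[:3,:3]=np.array(st["tcp_rot"]); T[:3,3]=st["tcp_pos"]
        M=T@np.array(c["tool_from_camera"])   # world from cam
    else:
        R=cv2.Rodrigues(np.array(c["rvec"],float))[0]; M=np.eye(4); M[:3,:3]=R.T; M[:3,3]=-R.T@np.array(c["tvec"],float).ravel()
    return K,M
def plane(uv,K,M,z):
    uv=np.atleast_2d(np.array(uv,float)); d=np.c_[(uv-K[:2,2])/K[0,0],np.ones(len(uv))]@M[:3,:3].T
    return M[:3,3]+d*((z-M[2,3])/d[:,2])[:,None]
def cloud(dep,K,M):
    v,u=np.mgrid[0:480,0:640]
    P=np.stack([(u-K[0,2])/K[0,0]*dep,(v-K[1,2])/K[1,1]*dep,dep],-1)
    P=P@M[:3,:3].T+M[:3,3]; P[dep==0]=np.nan
    return P
def proj(p,K,M):
    q=(np.atleast_2d(p)-M[:3,3])@M[:3,:3]; return q[:,:2]/q[:,2:]*K[0,0]+K[:2,2]
def snap(name,fn=None):
    st=arm.get_state(); im,d=arm.snapshot(name); K,M=cam(name,st)
    if fn: cv2.imwrite("pics/"+fn,im[:,:,::-1])
    return im,d,K,M
E
python3 - <<'E'
from h import *
a=[]
for n in("scene","side"):
    im,d,K,M=snap(n); np.savez(n+".npz",im=im,d=d,K=K,M=M); cv2.imwrite(f"pics/{n}0.png",im[:,:,::-1])
    print(n,K[0,0],M[:3,3].round(),M[:3,2].round(2))
s=arm.get_state(); print(arm.tip_reach,s)
E
```

```text
pics
scene 613.6986937154858 [-205. 1081. 1196.] [ 0.51 -0.53 -0.67]
side 592.1021463283132 [-125. -159. 1444.] [ 0.46  0.24 -0.85]
199.2 {'clock': 0.1, 'joint_pos': array([-1.28978046,  0.62924332,  0.03844735,  1.51819612, -0.02700563,
        0.99629247, -0.02002648]), 'dq': array([ 0.00061428, -0.00266338,  0.00029219, -0.00275077, -0.00029221,
       -0.00124426,  0.00103895]), 'joint_torque': array([ 3.58152633e-03, -5.50783432e+01,  1.14745595e+00, -1.87114120e+01,
       -5.22213872e-02,  1.92471599e-02,  2.34843543e-05]), 'tcp_pos': array([220.82564714, 611.08910466, 403.87552593]), 'tcp_rot': array([[-9.40449581e-01,  3.39932778e-01, -5.40993387e-04],
       [ 3.39933208e-01,  9.40448339e-01, -1.52846814e-03],
       [-1.08000896e-05, -1.62134884e-03, -9.99998686e-01]]), 'wrist_force': array([-0.23891842, -0.31195636,  0.37603575]), 'moment': array([ 0.00567071, -0.00490109,  0.02378228]), 'gripper_force': 0.0, 'gripper_width': 93.8098165418169}
```

View pics/scene0.png

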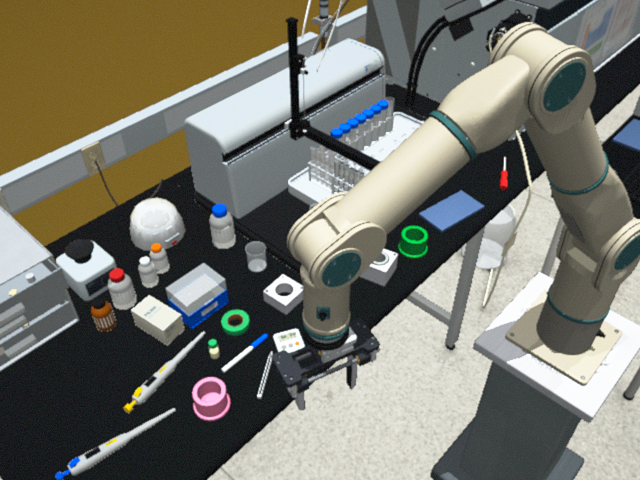

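View pics/side0.png

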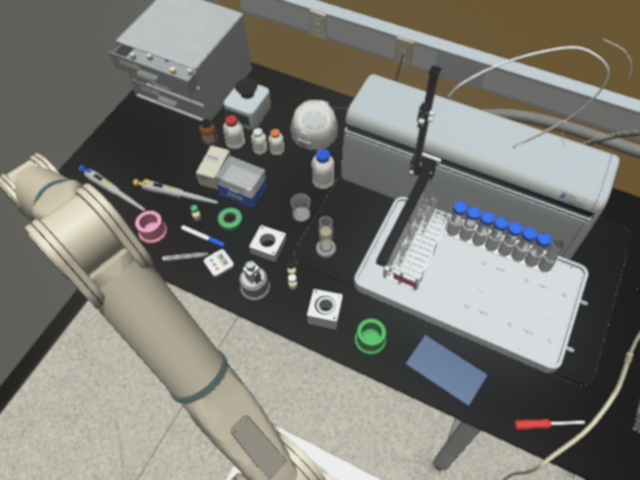

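Side view: the grey stand with the gauge is at (253,278). Look-alikes are the pink cup (151,226) and the green cup (370,336). The candidate blocks are at (267,242) and (325,308), with small vials at (292,277) and a wash pot at (326,238). The autosampler arm ends near (385,262). I'll use depth heights to tell the blocks apart and take one close crop.

```bash
python3 - <<'E'
from h import *
z=np.load("side.npz"); im,d,K,M=[z[k] for k in("im","d","K","M")]
P=cloud(d,K,M)
def comp(x0,x1,y0,y1,zlo,zhi,n):
    m=np.zeros(d.shape,bool); m[y0:y1,x0:x1]=1
    m&=(P[...,2]>zlo)&(P[...,2]<zhi)
    q=P[m]; print(n,m.sum(),np.median(q[:,2]).round(1),q.min(0).round(),q.max(0).round(),((q.min(0)+q.max(0))/2).round(1)); return q
for n,b in dict(blkA=(248,225,288,262),blkB=(306,288,346,330)).items():
    q=comp(b[0],b[2],b[1],b[3],28,65,n)
    q=q[q[:,2]>np.percentile(q[:,2],60)-3]
    print(cv2.minAreaRect(q[:,:2].astype(np.float32)))
comp(238,274,258,300,90,130,"gauge top"); comp(238,274,258,300,45,60,"rim/flange");comp(238,274,258,300,70,130,"gauge hand")
comp(284,300,264,290,20,70,"vials")
q=comp(372,450,60,280,205,300,"autoarm")
cr=im[190:350,180:400]; cv2.imwrite("pics/crop1.png",cv2.resize(cr,None,fx=3.6,fy=3.6,interpolation=cv2.INTER_CUBIC)[:,:,::-1])
E
```

```text
blkA 532 36.1 [540. 334.  28.] [623. 418.  45.] [581.5 376.2  36.7]
((581.4832763671875, 375.8533630371094), (79.60446166992188, 76.8271255493164), 4.270710468292236)
blkB 836 53.5 [420.  93.  28.] [514. 185.  64.] [466.8 139.3  46. ]
((465.6585388183594, 139.4893035888672), (80.4466781616211, 76.13679504394531), 13.739452362060547)
gauge top 212 107.5 [431. 318.  90.] [471. 373. 130.] [451.  345.8 110. ]
rim/flange 227 54.8 [415. 310.  45.] [487. 382.  60.] [451.1 345.8  52.6]
gauge hand 274 103.5 [431. 317.  71.] [471. 374. 130.] [451.  345.2 100.2]
vials 152 41.6 [487. 242.  20.] [543. 283.  60.] [515.2 262.6  40.2]
autoarm 3862 251.4 [539. -25. 205.] [1053.  277.  300.] [795.7 126.  252.5]
```

View pics/crop1.png

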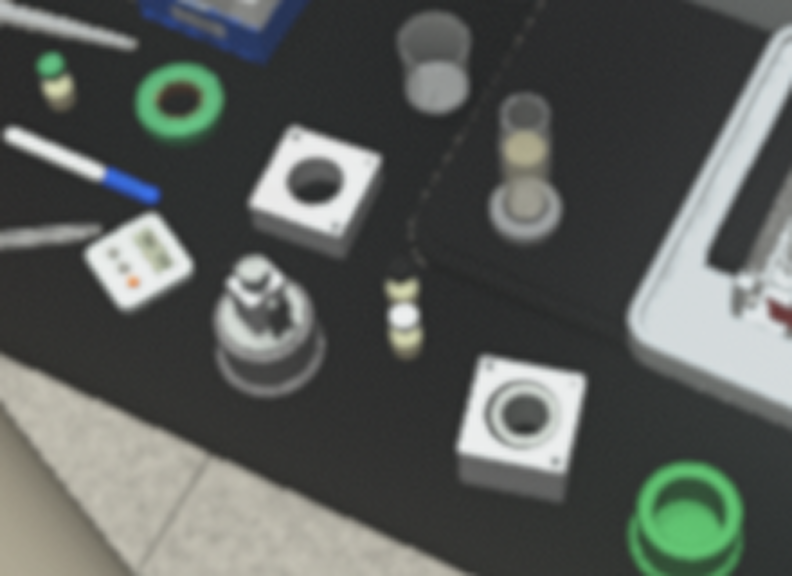

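The crop confirms it: the gauge sits in the grey stand, its pads dark, at crop (262,310). The tall block is the one with the off-centre liner at crop (522,415), height 53.5 mm. The low block at crop (315,185) is 36 mm high. The vials are at crop (402,300). Next I work out the move to look from above the gauge.

```bash
python3 - <<'E'
from h import *
c=arm.calibration("wrist"); print(np.round(c["tool_from_camera"],3),c["fov_y"],c["cx"],c["cy"])
z=np.load("side.npz"); d,K,M=[z[k] for k in("d","K","M")]
P=cloud(d,K,M); m=np.zeros(d.shape,bool); m[60:275,372:450]=1; m&=(P[...,2]>215)&(P[...,2]<270)&(P[...,0]<640); q=P[m]
i=np.argsort(q[:,0]); print(q[i[:200:25]].round())
s=arm.get_state(); R=s["tcp_rot"]; print((R.T@(np.array([451,345,404])-s["tcp_pos"])).round())
E
```

```text
[[-1.0000e-03 -9.6300e-01 -2.6900e-01  7.8174e+01]
 [ 1.0000e+00 -1.0000e-03  0.0000e+00 -8.0500e-01]
 [-1.0000e-03 -2.6900e-01  9.6300e-01  2.1350e+01]
 [ 0.0000e+00  0.0000e+00  0.0000e+00  1.0000e+00]] 63.697775487168414 318.08296553116355 245.62402982628913
[[539.  27. 249.]
 [542.  23. 243.]
 [543.  35. 235.]
 [547.  19. 237.]
 [553.  25. 246.]
 [559.  29. 253.]
 [565.  29. 253.]
 [571.  33. 250.]]
[-307. -172.    0.]
```

Request:
step_arm(
  rows=[
    [1, -0.031, -0.017, 0, 0, 0, 0],
    [1, -0.031, -0.017, 0, 0, 0, 0],
    [1, -0.031, -0.017, 0, 0, 0, 0],
    [1, -0.031, -0.017, 0, 0, 0, 0],
    [1, -0.031, -0.017, 0, 0, 0, 0],
  ],
)

```text
clock: 0.52
tcp_pos: [338.5, 477.2, 404.3]
tcp_rot: [[-0.941, 0.34, -0.0], [0.34, 0.941, -0.001], [0.0, -0.001, -1.0]]
wrist_force: [0.0, 0.1, 1.2]
gripper_width: 93.8
gripper_force: 0.0
```

Request:
step_arm(
  rows=[
    [1, -0.031, -0.017, 0, 0, 0, 0],
    [1, -0.031, -0.017, 0, 0, 0, 0],
    [1, -0.031, -0.017, 0, 0, 0, 0],
    [1, -0.031, -0.017, 0, 0, 0, 0],
    [1, -0.028, -0.019, 0, 0, 0, 0],
  ],
)

```text
clock: 0.93
tcp_pos: [452.4, 343.6, 404.4]
tcp_rot: [[-0.94, 0.34, 0.0], [0.34, 0.94, -0.0], [-0.0, -0.0, -1.0]]
wrist_force: [0.3, -0.1, -0.3]
gripper_width: 93.9
gripper_force: 0.0
```

Request:
step_arm(
  rows=[
    [1, 0, 0, 0, 0, 0, 0],
    [1, 0, 0, 0, 0, 0, 0],
  ],
)

```text
clock: 1.1
tcp_pos: [452.6, 343.0, 404.4]
tcp_rot: [[-0.939, 0.345, -0.0], [0.345, 0.939, -0.001], [-0.0, -0.001, -1.0]]
wrist_force: [-1.0, 1.5, 0.1]
gripper_width: 93.6
gripper_force: 0.0
```

```bash
python3 - <<'E'
from h import *
im,d,K,M=snap("wrist","w1.png"); np.savez("w1.npz",im=im,d=d,K=K,M=M)
s=arm.get_state(); print(s["tcp_pos"],s["tcp_rot"].round(3))
P=cloud(d,K,M)
for a,b in((118,140),(98,118),(75,98),(55,65)):
    m=(P[...,2]>a)&(P[...,2]<b)&(abs(P[...,0]-451)<60)&(abs(P[...,1]-345)<60)
    q=P[m]
    if len(q)>5: print(a,m.sum(),np.median(q,0).round(1),cv2.minAreaRect(q[:,:2].astype(np.float32)))
E
```

```text
[451.29031368 344.8435635  404.40649015] [[-0.94   0.341 -0.001]
 [ 0.341  0.94   0.   ]
 [ 0.001 -0.    -1.   ]]
118 619 [449.8 344.5 125.4] ((450.3502502441406, 344.3179931640625), (19.208662033081055, 19.155397415161133), 25.47791862487793)
98 1224 [443.6 347.4 107.2] ((450.8762512207031, 344.3417663574219), (52.21554946899414, 32.81256103515625), 69.7437744140625)
75 503 [440.7 349.6  92.6] ((446.93548583984375, 345.617431640625), (52.504493713378906, 25.532527923583984), 70.09248352050781)
55 1404 [435.2 352.1  57.5] ((447.7947692871094, 345.35906982421875), (58.76474380493164, 53.831626892089844), 69.66295623779297)
```

View pics/w1.png

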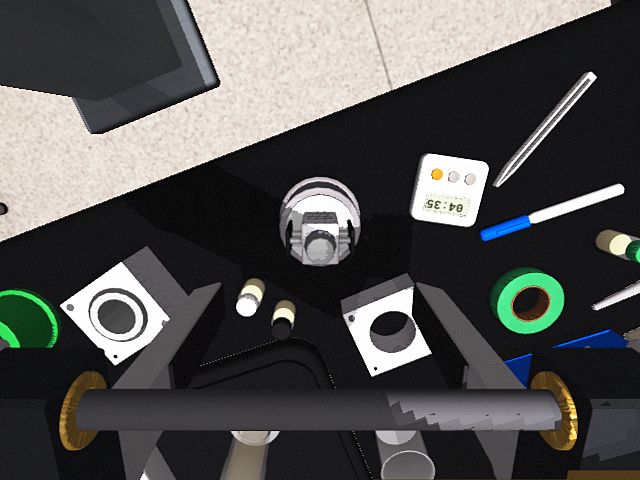

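The wrist view shows the gauge cap at (320,248), with the pads left and right of it along tool y. The tall block's bore is at (118,313), the low block's at (392,330), and the vials are at (250,297) and (283,318). Next is a coarse bore position from this view.

```bash
cat >> h.py <<'E'
def bore(im,K,M,guess,z=54,r=35.5/2,win=34):
    """dark bore in bright liner: returns world centre by ellipse fit of the edge, several thresholds"""
    g=cv2.cvtColor(im,cv2.COLOR_RGB2GRAY); u,v=proj([guess[0],guess[1],z],K,M)[0]
    dist=np.linalg.norm(M[:3,3]-[guess[0],guess[1],z]); s=int(win*K[0,0]/dist); u,v=int(u),int(v)
    x0,y0=max(u-s,0),max(v-s,0); w=g[y0:v+s,x0:u+s]; out=[]
    for t in (60,80,100,120):
        cs,_=cv2.findContours((w<t).astype(np.uint8),cv2.RETR_LIST,cv2.CHAIN_APPROX_NONE)
        for c in cs:
            if len(c)<30: continue
            p=plane(c[:,0]+[x0,y0],K,M,z)[:,:2].astype(np.float32)
            if np.linalg.norm(p.mean(0)-np.array(guess[:2]))>14: continue
            e=cv2.fitEllipse(p); out.append((t,len(c),np.round(e[0],2),np.round(e[1],1)))
    return out
E
python3 - <<'E'
from h import *
z=np.load("w1.npz"); im,d,K,M=[z[k] for k in("im","d","K","M")]
for o in bore(im,K,M,(466,139)): print(*o)
P=cloud(d,K,M); m=(abs(P[...,2]-54)<4)&(abs(P[...,0]-466)<60)&(abs(P[...,1]-139)<60)
print(m.sum(),cv2.minAreaRect(P[m][:,:2].astype(np.float32)))
s=arm.get_state(); print((s["tcp_rot"].T@(np.array([466,139,404])-s["tcp_pos"])).round(1))
E
```

```text
80 99 [464.4  136.71] [33.4 33.9]
100 99 [464.43 136.71] [33.5 34.1]
100 229 [464.01 137.86] [51.9 52.6]
120 99 [464.38 136.77] [33.7 34.1]
120 233 [463.92 137.98] [52.  52.6]
4572 ((464.0920104980469, 137.9605712890625), (76.11592102050781, 78.40763854980469), 13.977436065673828)
[ -84.1 -188.5    0.4]
```

Request:
step_arm(
  rows=[
    [1, -0.014, -0.032, 0, 0, 0, 0],
    [1, -0.014, -0.032, 0, 0, 0, 0],
    [1, -0.014, -0.032, 0.005, 0, 0, 0],
    [1, -0.014, -0.032, 0.01, 0, 0, 0],
    [1, -0.014, -0.032, 0.02, 0, 0, 0],
  ],
)

```text
clock: 1.57
tcp_pos: [462.4, 171.9, 370.8]
tcp_rot: [[-0.942, 0.336, 0.004], [0.336, 0.942, 0.003], [-0.003, 0.004, -1.0]]
wrist_force: [1.1, 0.3, -1.0]
gripper_width: 93.9
gripper_force: 0.0
```

Request:
step_arm(
  rows=[
    [1, -0.013, -0.031, 0.02, 0, 0, 0],
    [1, 0, 0, 0.03, 0, 0, 0],
    [1, 0, 0, 0.03, 0, 0, 0],
    [1, 0, 0, 0.015, 0, 0, 0],
    [1, 0, 0, 0, 0, 0, 0],
  ],
)

```text
clock: 1.98
tcp_pos: [462.7, 138.7, 271.8]
tcp_rot: [[-0.941, 0.337, -0.006], [0.337, 0.941, -0.001], [0.006, -0.003, -1.0]]
wrist_force: [0.3, -0.0, -0.5]
gripper_width: 93.8
gripper_force: 0.0
```

Request:
step_arm(
  rows=[
    [1, 0, 0, 0, 0, 0, 0],
    [1, 0, 0, 0, 0, 0, 0],
  ],
)

```text
clock: 2.15
tcp_pos: [464.5, 138.6, 275.4]
tcp_rot: [[-0.941, 0.338, 0.001], [0.338, 0.941, 0.001], [-0.001, 0.001, -1.0]]
wrist_force: [0.7, -0.0, 1.1]
gripper_width: 94.1
gripper_force: 0.0
```

```bash
python3 - <<'E'
from h import *
s=arm.get_state(); print(s["tcp_pos"],s["tcp_rot"].round(4))
im,d,K,M=snap("wrist","w2.png"); np.savez("w2.npz",im=im,d=d,K=K,M=M)
for o in bore(im,K,M,(464,137)): print(*o)
P=cloud(d,K,M); m=(abs(P[...,2]-54)<4)&(abs(P[...,0]-466)<60)&(abs(P[...,1]-139)<60)
print(m.sum(),np.median(P[m][:,2]),cv2.minAreaRect(P[m][:,:2].astype(np.float32)))
E
```

```text
[464.45816684 138.6258042  275.43052065] [[-9.411e-01  3.381e-01  1.100e-03]
 [ 3.381e-01  9.411e-01  9.000e-04]
 [-7.000e-04  1.200e-03 -1.000e+00]]
60 102 [455.13 139.16] [14.6 24.4]
80 47 [473.26 126.27] [4.4 7.8]
80 98 [474.85 132.18] [8.6 9.7]
80 30 [469.51 125.72] [3.5 4.9]
80 56 [468.28 134.75] [4.6 8. ]
80 48 [463.77 135.65] [4.9 9.3]
80 183 [464.25 135.42] [34.2 34.6]
100 174 [464.46 135.43] [34.7 35.1]
100 470 [463.96 136.85] [51.9 52.6]
120 176 [464.49 135.4 ] [35.1 35.2]
120 242 [464.63 135.47] [48.5 48.9]
120 272 [463.6  137.72] [54.4 54.5]
13356 52.495563093984615 ((464.5675354003906, 137.54879760742188), (76.85169982910156, 76.38436126708984), 13.756028175354004)
```

View pics/w2.png

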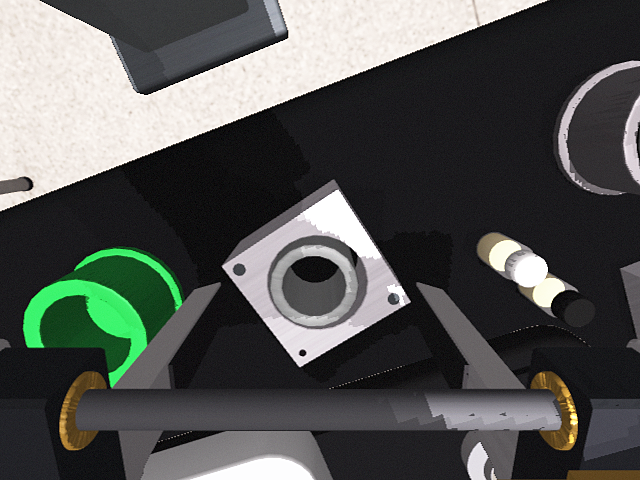

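The bore's dark ellipse is centred near (315,285). The fit gives a 35.2 mm bore at (464.5,135.4) and a pocket at (463.6,137.7), an offset of 2.46 mm, which agrees with the description. Now back to the gauge.

Request:
step_arm(
  rows=[
    [1, 0, 0, -0.038, 0, 0, 0],
    [1, 0.005, 0.012, -0.037, 0, 0, 0],
    [1, 0.014, 0.032, -0.01, 0, 0, 0],
    [1, 0.016, 0.037, 0, 0, 0, 0],
    [1, 0.016, 0.036, 0, 0, 0, 0],
  ],
)

```text
clock: 2.62
tcp_pos: [456.4, 266.4, 362.9]
tcp_rot: [[-0.94, 0.341, 0.005], [0.341, 0.94, 0.003], [-0.004, 0.005, -1.0]]
wrist_force: [0.7, -0.4, 0.3]
gripper_width: 94.2
gripper_force: 0.0
```

Request:
step_arm(
  rows=[
    [1, 0.016, 0.036, 0, 0, 0, 0],
    [1, 0.016, 0.0358, 0, 0, 0, 0],
    [1, 0, 0, 0, 0, 0, 0],
    [1, 0, 0, 0, 0, 0, 0],
    [1, 0, 0, 0, 0, 0, 0],
  ],
)

```text
clock: 3.03
tcp_pos: [450.2, 343.0, 360.6]
tcp_rot: [[-0.941, 0.339, 0.001], [0.339, 0.941, 0.0], [-0.001, 0.0, -1.0]]
wrist_force: [-0.5, -0.3, -0.4]
gripper_width: 94.2
gripper_force: 0.0
```

```bash
cat >> h.py <<'E'
def cap(im,d,K,M,g,z=127):
    P=cloud(d,K,M); m=(abs(P[...,2]-z)<6)&(abs(P[...,0]-g[0])<30)&(abs(P[...,1]-g[1])<30)
    v,u=np.nonzero(m); p=plane(np.c_[u,v],K,M,z)[:,:2].astype(np.float32)
    r=cv2.minAreaRect(p); return m.sum(),np.round(np.median(P[m],0),1),np.round(r[0],2),np.round(r[1],1)
E
python3 - <<'E'
from h import *
s=arm.get_state(); print(s["tcp_pos"],s["tcp_rot"].round(4))
im,d,K,M=snap("wrist","w3.png"); np.savez("w3.npz",im=im,d=d,K=K,M=M)
print(*cap(im,d,K,M,(450,344)))
E
```

```text
[450.2249911  342.99050127 360.56830761] [[-9.407e-01  3.392e-01  1.100e-03]
 [ 3.392e-01  9.407e-01  1.000e-04]
 [-1.000e-03  5.000e-04 -1.000e+00]]
859 [449.7 344.4 125.4] [449.28 344.62] [19.1 19.8]
```

Request:
step_arm(
  rows=[
    [1, 0.001, 0.001, 0.02, 0, 0, 0],
    [1, 0, 0, 0.025, 0, 0, 0],
    [1, 0, 0, 0.025, 0, 0, 0],
    [1, 0, 0, 0.015, 0, 0, 0],
    [1, 0, 0, 0.01, 0, 0, 0],
  ],
)

```text
clock: 3.5
tcp_pos: [450.1, 342.3, 263.5]
tcp_rot: [[-0.94, 0.343, -0.001], [0.343, 0.94, -0.002], [0.001, -0.002, -1.0]]
wrist_force: [-0.3, -0.0, -0.1]
gripper_width: 94.0
gripper_force: 0.0
```

Request:
step_arm(
  rows=[
    [1, 0, 0, 0, 0, 0, 0],
    [1, 0, 0, 0, 0, 0, 0],
    [0, 0, 0, 0, 0, 0, 0],
    [0, 0, 0, 0, 0, 0, 0],
    [0, 0, 0, 0, 0, 0, 0],
  ],
)

```text
clock: 3.92
tcp_pos: [450.2, 344.6, 265.7]
tcp_rot: [[-0.94, 0.34, 0.001], [0.34, 0.94, 0.001], [-0.001, 0.002, -1.0]]
wrist_force: [0.4, -0.2, 1.1]
gripper_width: 77.3
gripper_force: 0.0
```

Request:
step_arm(
  rows=[
    [0, 0, 0, 0, 0, 0, 0],
    [0, 0, 0, 0, 0, 0, 0],
    [0, 0, 0, 0, 0, 0, 0],
    [0, 0, 0, 0, 0, 0, 0],
    [0, 0, 0, 0, 0, 0, 0],
  ],
)

```text
clock: 4.33
tcp_pos: [449.9, 344.7, 264.8]
tcp_rot: [[-0.941, 0.34, 0.0], [0.34, 0.941, 0.001], [-0.0, 0.001, -1.0]]
wrist_force: [-0.8, 1.2, 0.8]
gripper_width: 44.5
gripper_force: 1.0
```

```bash
python3 - <<'E'
from h import *
s=arm.get_state(); print(s["tcp_pos"],s["tcp_rot"].round(4),s["gripper_width"],s["gripper_force"],s["wrist_force"])
im,d,K,M=snap("wrist","w4.png"); np.savez("w4.npz",im=im,d=d,K=K,M=M)
print(*cap(im,d,K,M,(450,344)))
E
```

```text
[449.88791677 344.72135532 264.82822381] [[-9.405e-01  3.397e-01  4.000e-04]
 [ 3.397e-01  9.405e-01  7.000e-04]
 [-2.000e-04  8.000e-04 -1.000e+00]] 44.517581894738896 0.9982760064303875 [-0.75244488  1.19717449  0.78093629]
3710 [447.4 343.7 125.6] [445.36 342.73] [64.6 19. ]
```

View pics/w4.png

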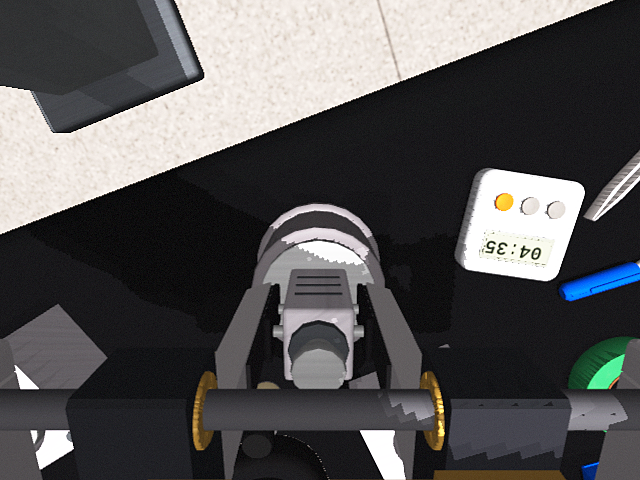

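The gauge is centred between the fingers: cap at about (319,365), flange front arc at rows 240–300. The pads are being squeezed, so I keep closing.

Request:
step_arm(
  rows=[
    [0, 0, 0, 0, 0, 0, 0],
    [0, 0, 0, 0, 0, 0, 0],
    [0, 0, 0, 0, 0, 0, 0],
    [0, 0, 0, 0, 0, 0, 0],
    [0, 0, 0, 0, 0, 0, 0],
  ],
)

```text
clock: 4.8
tcp_pos: [449.9, 344.7, 264.9]
tcp_rot: [[-0.941, 0.34, 0.0], [0.34, 0.941, 0.001], [-0.0, 0.001, -1.0]]
wrist_force: [-0.2, -0.1, 3.1]
gripper_width: 33.1
gripper_force: 30.0
```

```bash
python3 - <<'E'
from h import *
s=arm.get_state(); print(s["tcp_pos"],s["tcp_rot"].round(4),s["gripper_width"],s["gripper_force"],s["wrist_force"])
im,d,K,M=snap("wrist","w5.png"); np.savez("w5.npz",im=im,d=d,K=K,M=M)
P=cloud(d,K,M); R=s["tcp_rot"]; t=s["tcp_pos"]
L=(P-t)@R  # tool coords
# flange top: world z~59 ; outer edge points
m=(abs(P[...,2]-58)<4)&(abs(L[...,0])<45)&(abs(L[...,1])<45)
v,u=np.nonzero(m); print(m.sum(),np.median(P[m][:,2]))
p=(plane(np.c_[u,v],K,M,59)-t)@R
# outer boundary: for each column u, smallest v (top)
b=[]
for c in np.unique(u):
    vv=v[u==c].min(); b.append((c,vv-.5))
b=np.array(b); q=((plane(b,K,M,59)-t)@R)[:,:2]
q=q[q[:,0]>8]
def fit(q):
    A=np.c_[2*q,np.ones(len(q))]; x=np.linalg.lstsq(A,(q**2).sum(1),rcond=None)[0]; return x[:2],np.sqrt(x[2]+x[:2]@x[:2])
print(len(q),fit(q))
from scipy.optimize import least_squares
f=least_squares(lambda c:np.hypot(*(q-c).T)-30,[0,0],loss="soft_l1"); print(f.x.round(2),np.std(f.fun).round(2))
# bore at z=54 in tool coords from w2
z=np.load("w2.npz"); R2=np.array([[-.9411,.3381,.0011],[.3381,.9411,.0009],[-.0007,.0012,-1]])
print((np.array([464.5,135.4,54])-[464.458,138.626,275.43])@R2)
E
```

```text
[449.88609606 344.7114234  264.93869019] [[-9.405e-01  3.398e-01  5.000e-04]
 [ 3.398e-01  9.405e-01  7.000e-04]
 [-2.000e-04  8.000e-04 -1.000e+00]] 33.10445176142189 30.014354288578033 [-0.18061569 -0.09012058  3.10866128]
2978 57.51955791123477
117 (array([ 0.69428462, -0.67029495]), np.float64(29.578515696691888))
[-0.15 -0.64] 1.12
[ -0.9752358  -3.2875044 221.4271428]
```

```bash
python3 - <<'E'
from h import *
from scipy.optimize import least_squares
z=np.load("w5.npz"); im,d,K,M=[z[k] for k in("im","d","K","M")]
t=np.array([449.886,344.711,264.939]); R=np.array([[-.9405,.3398,.0005],[.3398,.9405,.0007],[-.0002,.0008,-1]])
P=cloud(d,K,M); L=(P-t)@R
print("depth err",np.median(P[...,2][(abs(P[...,2])<8)&(abs(L[...,0])<100)]))
for lo in (55.5,56.5,57):
    m=(P[...,2]>lo)&(P[...,2]<62)&(abs(L[...,0])<45)&(abs(L[...,1])<45)
    v,u=np.nonzero(m); b=np.array([(c,v[u==c].min()-.5) for c in np.unique(u)])
    q=((plane(b,K,M,59)-t)@R)[:,:2]; q=q[q[:,0]>12]
    f=least_squares(lambda c:np.hypot(*(q-c).T)-30,[0,0],loss="soft_l1",f_scale=.3); print(lo,len(q),f.x.round(2),np.std(f.fun).round(2),f.fun.round(1)[::8])
g=cv2.cvtColor(im,cv2.COLOR_RGB2GRAY); print(g[225:300:3,319], L[225:300:3,319,0].round(), P[225:300:3,319,2].round())
g[m]=255-g[m]//2; c=im.copy(); c[m]=(255,0,0); cv2.imwrite("pics/c5.png",cv2.resize(c[190:400,200:440],None,fx=3,fy=2.8)[:580,:,::-1])
E
```

```text
depth err -1.422807146142759
55.5 106 [-0.43 -0.66] 0.23 [-0.5 -0.2  0.1  0.1 -0.1 -0.2  0.3 -0.2  0.3  0.3 -0.   0.3 -0.5 -0.4]
56.5 105 [-0.66 -0.68] 0.3 [-0.4 -0.   0.3 -0.6  0.1  0.1  0.5 -0.5 -0.5  0.5 -0.3  0.1 -0.6 -0.5]
57 104 [-0.9  -0.64] 0.44 [-0.2 -0.2  0.2 -0.1  0.7  0.2  0.2 -0.2  0.3  0.4  0.1  0.1 -0.1]
[ 56 225 230 224 220  81 255 253 253 252 255 169 165 165 171  89  89  28
  92  97  39  96 101  51  96] [35. 34. 33. 31. 29. 29. 28. 26. 24. 23. 22. 20. 18. 17. 15. 15. 15. 15.
 15. 15. 15. 15. 15. 15. 15.] [47. 51. 52. 52. 52. 56. 58. 57. 57. 58. 58. 57. 58. 58. 58. 62. 66. 72.
 75. 78. 83. 86. 89. 93. 97.]
```

View pics/c5.png

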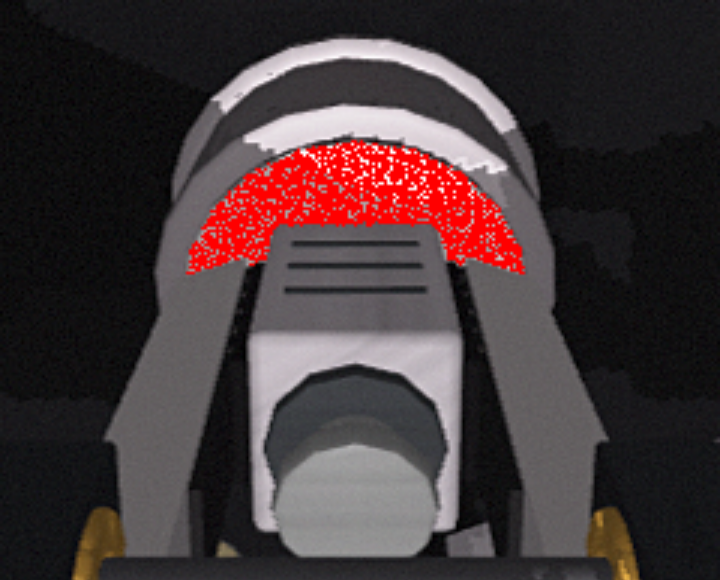

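The red mask covers the flange top in front of the handle. The fit gives the gauge axis at (−0.5, −0.66) in the tool frame, and the bore seen earlier lay at (−0.98, −3.29), so the target TCP is about (464.0,136.0). Lift and carry.

Request:
step_arm(
  rows=[
    [0, 0, 0, -0.005, 0, 0, 0],
    [0, 0, 0, -0.01, 0, 0, 0],
    [0, 0, 0, -0.015, 0, 0, 0],
    [0, 0, 0, -0.015, 0, 0, 0],
    [0, 0, 0, -0.01, 0, 0, 0],
  ],
)

```text
clock: 5.27
tcp_pos: [449.9, 344.0, 321.0]
tcp_rot: [[-0.94, 0.34, 0.0], [0.34, 0.94, -0.0], [-0.0, -0.0, -1.0]]
wrist_force: [-0.8, -0.7, -2.3]
gripper_width: 33.3
gripper_force: 30.0
```

Request:
step_arm(
  rows=[
    [0, -0.004, -0.01, 0, 0, 0, 0],
    [0, -0.01, -0.023, 0, 0, 0, 0],
    [0, -0.013, -0.029, 0, 0, 0, 0],
    [0, -0.013, -0.03, 0, 0, 0, 0],
    [0, -0.013, -0.03, 0, 0, 0, 0],
  ],
)

```text
clock: 5.68
tcp_pos: [457.5, 209.3, 319.1]
tcp_rot: [[-0.941, 0.34, -0.001], [0.34, 0.941, -0.001], [0.001, -0.002, -1.0]]
wrist_force: [1.1, -1.0, -2.2]
gripper_width: 33.2
gripper_force: 30.0
```

Request:
step_arm(
  rows=[
    [0, -0.013, -0.03, 0, 0, 0, 0],
    [0, -0.011, -0.025, 0, 0, 0, 0],
    [0, -0.0055, -0.011, 0, 0, 0, 0],
    [0, -0.0017, -0.0035, 0, 0, 0, 0],
    [0, 0, 0, 0, 0, 0, 0],
  ],
)

```text
clock: 6.1
tcp_pos: [463.7, 134.0, 319.4]
tcp_rot: [[-0.939, 0.343, -0.001], [0.343, 0.939, -0.001], [0.001, -0.001, -1.0]]
wrist_force: [0.2, -0.0, -2.9]
gripper_width: 33.5
gripper_force: 30.0
```

Request:
step_arm(
  rows=[
    [0, 0, 0, 0, 0, 0, 0],
    [0, 0, 0, 0, 0, 0, 0],
  ],
)

```text
clock: 6.27
tcp_pos: [463.7, 137.0, 319.5]
tcp_rot: [[-0.941, 0.338, -0.0], [0.338, 0.941, 0.001], [0.001, 0.001, -1.0]]
wrist_force: [-0.6, -0.1, -2.0]
gripper_width: 33.1
gripper_force: 30.0
```

```bash
python3 - <<'E'
from h import *
s=arm.get_state(); print(s["tcp_pos"],s["tcp_rot"].round(4),s["gripper_width"],s["gripper_force"],s["wrist_force"])
print((s["tcp_rot"].T@(np.array([464.04,135.98,320])-s["tcp_pos"])).round(2))
E
```

```text
[463.68705057 137.00830233 319.49717564] [[-9.412e-01  3.379e-01 -3.000e-04]
 [ 3.379e-01  9.412e-01  8.000e-04]
 [ 5.000e-04  6.000e-04 -1.000e+00]] 33.05699054972999 29.987530410289764 [-0.64147765 -0.05045783 -2.00234078]
[-0.68 -0.85 -0.5 ]
```

Request:
step_arm(
  rows=[
    [0, -0.0006, -0.0008, 0.008, 0, 0, 0],
    [0, 0, 0, 0.008, 0, 0, 0],
    [0, 0, 0, 0.005, 0, 0, 0],
    [0, 0, 0, 0, 0, 0, 0],
    [0, 0, 0, 0, 0, 0, 0],
  ],
)

```text
clock: 6.68
tcp_pos: [463.9, 134.9, 297.9]
tcp_rot: [[-0.941, 0.339, -0.002], [0.339, 0.941, -0.0], [0.001, -0.001, -1.0]]
wrist_force: [0.3, -0.2, -3.0]
gripper_width: 33.0
gripper_force: 30.0
```

Request:
step_arm(
  rows=[
    [0, 0, 0, 0, 0, 0, 0],
    [0, 0, 0, 0, 0, 0, 0],
    [0, 0, 0, 0, 0, 0, 0],
  ],
)

```text
clock: 6.93
tcp_pos: [464.3, 134.8, 298.9]
tcp_rot: [[-0.94, 0.34, 0.001], [0.34, 0.94, 0.0], [-0.0, 0.0, -1.0]]
wrist_force: [0.1, -0.3, -3.0]
gripper_width: 32.8
gripper_force: 30.0
```

```bash
python3 - <<'E'
from h import *
s=arm.get_state(); print(s["tcp_pos"],s["wrist_force"])
print((s["tcp_rot"].T@(np.array([464.04,135.98,295])-s["tcp_pos"])).round(2))
im,d,K,M=snap("wrist","w6.png")
s=arm.get_state(); print(s["tcp_pos"],s["wrist_force"])
E
```

```text
[464.33202539 134.76649247 298.90835418] [ 0.09477943 -0.3082056  -2.99323938]
[0.69 1.04 3.91]
[464.30647981 134.76586871 298.91657901] [-0.4202522   0.14685338 -2.66467649]
```

View pics/w6.png

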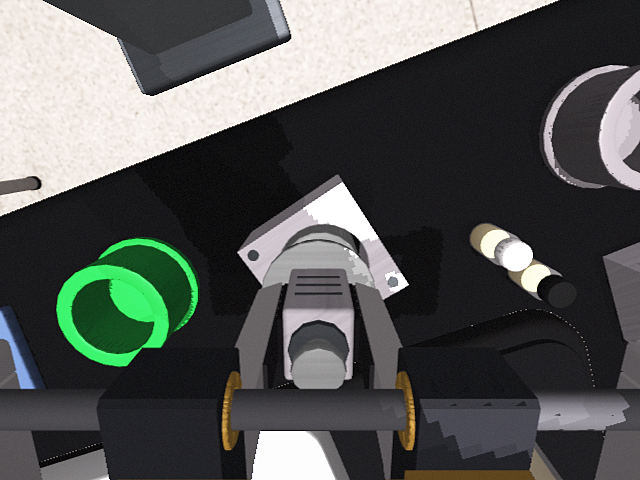

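The gauge is held over the tall block, clear of everything, with the block's near corner visible at (338,180). I let it settle and read again.

Request:
step_arm(
  rows=[
    [0, 0, 0, 0, 0, 0, 0],
    [0, 0, 0, 0, 0, 0, 0],
    [0, 0, 0, 0, 0, 0, 0],
  ],
)

```text
clock: 7.23
tcp_pos: [464.2, 134.7, 298.8]
tcp_rot: [[-0.94, 0.34, 0.0], [0.34, 0.94, 0.0], [-0.0, 0.0, -1.0]]
wrist_force: [0.2, -0.5, -2.7]
gripper_width: 33.0
gripper_force: 30.0
```

Request:
step_arm(
  rows=[
    [0, 0, 0, 0, 0, 0, 0],
  ],
)

```text
clock: 7.32
tcp_pos: [464.2, 134.8, 298.7]
tcp_rot: [[-0.94, 0.34, 0.0], [0.34, 0.94, 0.0], [-0.0, 0.0, -1.0]]
wrist_force: [0.0, 0.3, -2.1]
gripper_width: 33.1
gripper_force: 30.0
```

Request:
step_arm(
  rows=[
    [0, 0, 0, 0, 0, 0, 0],
  ],
)

```text
clock: 7.4
tcp_pos: [464.2, 134.7, 298.7]
tcp_rot: [[-0.94, 0.34, -0.0], [0.34, 0.94, 0.0], [0.0, 0.0, -1.0]]
wrist_force: [-0.3, 0.0, -1.8]
gripper_width: 32.4
gripper_force: 30.0
```

Request:
step_arm(
  rows=[
    [0, 0, 0, 0, 0, 0, 0],
  ],
)

```text
clock: 7.48
tcp_pos: [464.2, 134.7, 298.7]
tcp_rot: [[-0.94, 0.34, -0.0], [0.34, 0.94, 0.0], [0.0, 0.0, -1.0]]
wrist_force: [-0.9, 0.4, -2.6]
gripper_width: 33.2
gripper_force: 30.0
```

```bash
python3 - <<'E'
from h import *
st=dict(tcp_pos=np.array([464.33,134.77,298.91]),tcp_rot=np.array([[-.940,.340,.0005],[.340,.940,0],[-.0003,.0004,-1]]))
r=st["tcp_rot"]; u,_,vt=np.linalg.svd(r); st["tcp_rot"]=u@vt
K6,M6=cam("wrist",st); im6=cv2.imread("pics/w6.png",0)
z=np.load("w2.npz"); im2=cv2.cvtColor(z["im"],cv2.COLOR_RGB2GRAY)
for im,K,M,hs in((im2,z["K"],z["M"],[(239,270),(393,298)]),(im6,K6,M6,[(253,256),(393,283)])):
    for h in hs:
        x,y=h; w=im[y-11:y+12,x-11:x+12].astype(int)
        m=(w<110).astype(np.uint8); n,l,s,c=cv2.connectedComponentsWithStats(m)
        for i in range(1,n):
            if 15<s[i,4]<250: print(h,s[i,4],plane(c[i]+[x-11,y-11],K,M,54)[0].round(2))
E
```

```text
(239, 270) 114 [441.32 100.33  54.  ]
(239, 270) 20 [444.75  93.2   54.  ]
(393, 298) 81 [486.81 174.13  54.  ]
(393, 298) 19 [493.72 177.61  54.  ]
(253, 256) 93 [441.42 100.34  54.  ]
(253, 256) 32 [445.18  92.93  54.  ]
(393, 283) 49 [494.95 176.99  54.  ]
```

Hole positions from the two views agree to 0.1 mm, so the measured poses can be trusted. I correct by (+0.6, +1.15) mm and lower to just above the mouth.

Request:
step_arm(
  rows=[
    [0, 0.0006, 0.0012, 0.001, 0, 0, 0],
    [0, 0, 0, 0, 0, 0, 0],
    [0, 0, 0, 0, 0, 0, 0],
    [0, 0, 0, 0, 0, 0, 0],
    [0, 0, 0, 0, 0, 0, 0],
  ],
)

```text
clock: 7.9
tcp_pos: [464.1, 136.1, 297.6]
tcp_rot: [[-0.94, 0.34, -0.0], [0.34, 0.94, -0.0], [0.0, -0.0, -1.0]]
wrist_force: [-0.1, -0.6, -3.6]
gripper_width: 33.0
gripper_force: 30.0
```

Request:
step_arm(
  rows=[
    [0, 0, 0, 0.0008, 0, 0, 0],
    [0, 0, 0, 0.0008, 0, 0, 0],
    [0, 0, 0, 0.0008, 0, 0, 0],
    [0, 0, 0, 0.0008, 0, 0, 0],
    [0, 0, 0, 0, 0, 0, 0],
  ],
)

```text
clock: 8.32
tcp_pos: [464.0, 136.0, 294.3]
tcp_rot: [[-0.94, 0.34, -0.0], [0.34, 0.94, -0.0], [0.0, -0.0, -1.0]]
wrist_force: [0.2, 0.1, -2.7]
gripper_width: 33.2
gripper_force: 30.0
```

Request:
step_arm(
  rows=[
    [0, 0, 0, 0.001, 0, 0, 0],
    [0, 0, 0, 0.001, 0, 0, 0],
    [0, 0, 0, 0, 0, 0, 0],
  ],
)

```text
clock: 8.57
tcp_pos: [464.0, 136.1, 292.3]
tcp_rot: [[-0.94, 0.34, -0.0], [0.34, 0.94, -0.0], [0.0, -0.0, -1.0]]
wrist_force: [0.3, 0.3, -2.4]
gripper_width: 32.6
gripper_force: 30.0
```

No contact force and the foot is about 2.5 mm below the mouth, so the head is entering. Continue gently.

Request:
step_arm(
  rows=[
    [0, 0, 0, 0.001, 0, 0, 0],
    [0, 0, 0, 0.001, 0, 0, 0],
    [0, 0, 0, 0.001, 0, 0, 0],
    [0, 0, 0, 0.001, 0, 0, 0],
    [0, 0, 0, 0.001, 0, 0, 0],
  ],
)

```text
clock: 8.98
tcp_pos: [464.0, 136.1, 287.3]
tcp_rot: [[-0.94, 0.34, -0.0], [0.34, 0.94, -0.0], [0.0, -0.0, -1.0]]
wrist_force: [0.2, -0.3, -2.9]
gripper_width: 33.2
gripper_force: 30.0
```

Request:
step_arm(
  rows=[
    [0, 0, 0, 0.0015, 0, 0, 0],
    [0, 0, 0, 0.0015, 0, 0, 0],
    [0, 0, 0, 0.0015, 0, 0, 0],
    [0, 0, 0, 0, 0, 0, 0],
  ],
)

```text
clock: 9.32
tcp_pos: [463.9, 136.1, 282.6]
tcp_rot: [[-0.94, 0.34, -0.001], [0.34, 0.94, -0.0], [0.0, -0.0, -1.0]]
wrist_force: [-0.4, -1.1, -2.3]
gripper_width: 33.3
gripper_force: 30.0
```

Request:
step_arm(
  rows=[
    [0, 0, 0, 0.002, 0, 0, 0],
    [0, 0, 0, 0.002, 0, 0, 0],
    [0, 0, 0, 0.002, 0, 0, 0],
    [0, 0, 0, 0.002, 0, 0, 0],
    [0, 0, 0, 0.002, 0, 0, 0],
  ],
)

```text
clock: 9.73
tcp_pos: [464.0, 136.1, 272.7]
tcp_rot: [[-0.94, 0.34, -0.0], [0.34, 0.94, -0.0], [0.0, -0.0, -1.0]]
wrist_force: [-0.2, -0.0, -2.6]
gripper_width: 33.7
gripper_force: 30.0
```

Request:
step_arm(
  rows=[
    [0, 0, 0, 0.002, 0, 0, 0],
    [0, 0, 0, 0.0015, 0, 0, 0],
    [0, 0, 0, 0.0015, 0, 0, 0],
    [0, 0, 0, 0, 0, 0, 0],
  ],
)

```text
clock: 10.07
tcp_pos: [464.0, 136.1, 267.7]
tcp_rot: [[-0.94, 0.34, -0.001], [0.34, 0.94, -0.0], [0.0, -0.0, -1.0]]
wrist_force: [0.5, -0.3, -2.5]
gripper_width: 32.5
gripper_force: 30.0
```

Request:
step_arm(
  rows=[
    [0, 0, 0, 0.0007, 0, 0, 0],
    [0, 0, 0, 0.0007, 0, 0, 0],
    [0, 0, 0, 0, 0, 0, 0],
  ],
)

```text
clock: 10.32
tcp_pos: [464.0, 136.1, 266.5]
tcp_rot: [[-0.94, 0.34, -0.0], [0.34, 0.94, 0.0], [0.0, -0.0, -1.0]]
wrist_force: [-0.3, -0.0, -2.3]
gripper_width: 33.1
gripper_force: 30.0
```

Request:
step_arm(
  rows=[
    [0, 0, 0, 0.0005, 0, 0, 0],
    [0, 0, 0, 0.0005, 0, 0, 0],
    [0, 0, 0, 0, 0, 0, 0],
  ],
)

```text
clock: 10.57
tcp_pos: [464.0, 136.1, 265.5]
tcp_rot: [[-0.94, 0.34, -0.0], [0.34, 0.94, 0.0], [0.0, -0.0, -1.0]]
wrist_force: [0.5, 0.3, -2.5]
gripper_width: 32.9
gripper_force: 30.0
```

Request:
step_arm(
  rows=[
    [0, 0, 0, 0.0004, 0, 0, 0],
    [0, 0, 0, 0, 0, 0, 0],
  ],
)

```text
clock: 10.73
tcp_pos: [464.0, 136.1, 265.1]
tcp_rot: [[-0.94, 0.34, -0.0], [0.34, 0.94, 0.0], [0.0, -0.0, -1.0]]
wrist_force: [-0.6, 0.1, -3.0]
gripper_width: 33.2
gripper_force: 30.0
```

Request:
step_arm(
  rows=[
    [0, 0, 0, 0.0003, 0, 0, 0],
    [0, 0, 0, 0, 0, 0, 0],
  ],
)

```text
clock: 10.9
tcp_pos: [464.0, 136.1, 264.9]
tcp_rot: [[-0.94, 0.34, 0.0], [0.34, 0.94, 0.0], [-0.0, 0.0, -1.0]]
wrist_force: [-0.2, -0.1, -1.4]
gripper_width: 32.9
gripper_force: 30.0
```

Request:
step_arm(
  rows=[
    [0, 0, 0, 0.0003, 0, 0, 0],
    [0, 0, 0, 0, 0, 0, 0],
  ],
)

```text
clock: 11.07
tcp_pos: [464.0, 136.1, 264.9]
tcp_rot: [[-0.94, 0.34, 0.0], [0.34, 0.94, 0.0], [-0.0, 0.0, -1.0]]
wrist_force: [-1.5, 0.3, 3.8]
gripper_width: 33.0
gripper_force: 30.0
```

The flange is seated, with about 6 N on it. Hold briefly, then open.

Request:
step_arm(
  rows=[
    [0, 0, 0, 0, 0, 0, 0],
    [0, 0, 0, 0, 0, 0, 0],
    [1, 0, 0, 0, 0, 0, 0],
    [1, 0, 0, 0, 0, 0, 0],
    [1, 0, 0, 0, 0, 0, 0],
  ],
)

```text
clock: 11.48
tcp_pos: [464.2, 136.1, 264.5]
tcp_rot: [[-0.94, 0.34, 0.0], [0.34, 0.94, 0.0], [-0.0, 0.0, -1.0]]
wrist_force: [-0.3, -0.3, 0.1]
gripper_width: 50.0
gripper_force: 0.0
```

Request:
step_arm(
  rows=[
    [1, 0, 0, 0, 0, 0, 0],
    [1, 0, 0, 0, 0, 0, 0],
    [1, 0, 0, 0, 0, 0, 0],
    [1, 0, 0, 0, 0, 0, 0],
    [1, 0, 0, 0, 0, 0, 0],
  ],
)

```text
clock: 11.9
tcp_pos: [464.1, 136.1, 264.5]
tcp_rot: [[-0.94, 0.34, 0.0], [0.34, 0.94, 0.0], [-0.0, 0.0, -1.0]]
wrist_force: [0.0, 0.9, 0.1]
gripper_width: 83.2
gripper_force: 0.0
```

```bash
python3 - <<'E'
from h import *
s=arm.get_state(); print(s["tcp_pos"],s["wrist_force"],s["gripper_width"])
im,d,K,M=snap("wrist","w7.png"); np.savez("w7.npz",im=im,d=d,K=K,M=M)
P=cloud(d,K,M); L=(P-s["tcp_pos"])@s["tcp_rot"]
m=(P[...,2]>70)&(P[...,2]<108)&(np.hypot(L[...,0],L[...,1])<40); q=L[m]; print(m.sum(), np.percentile(q[:,1],[0,1,99,100]).round(1))
m=(P[...,2]>54)&(P[...,2]<65)&(abs(L[...,0])<45)&(abs(L[...,1])<35);print(np.median(P[m][:,2]))
E
```

```text
[464.07741783 136.09466257 264.52564544] [0.03340127 0.91839877 0.10640597] 83.20844077269888
5591 [-22.9 -22.2  20.7  21.6]
57.536797329679246
```

View pics/w7.png

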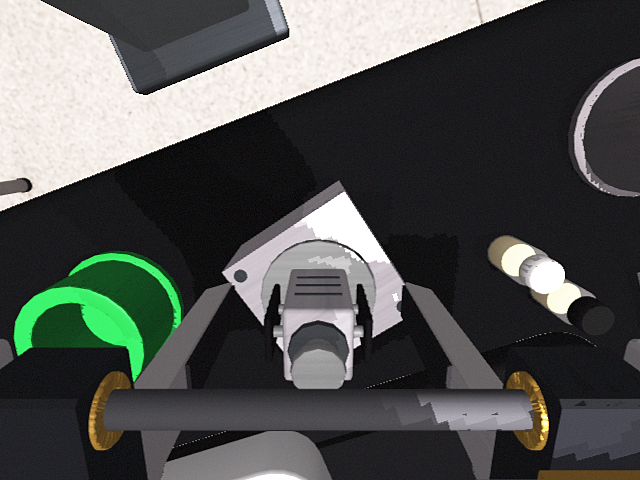

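Pads now measure 44 mm across, so travel is about 4 mm. The gauge stands seated in the block with the cap at about (320,362), and the fingers are clear. Raise, turn 90° so the camera goes away from the black arm, and close for the press.

Request:
step_arm(
  rows=[
    [1, 0, 0, -0.01, 0, 0, 0],
    [1, 0, 0, -0.025, 0, 0, 0],
    [1, 0, 0, -0.025, 0, 0, 0],
    [1, 0, 0, -0.015, 0, 0, 0],
    [1, 0, 0, 0, 0, 0, 6],
  ],
)

```text
clock: 12.37
tcp_pos: [465.0, 136.2, 343.2]
tcp_rot: [[-0.899, 0.437, 0.006], [0.437, 0.899, 0.003], [-0.004, 0.005, -1.0]]
wrist_force: [1.2, 0.4, 0.4]
gripper_width: 94.1
gripper_force: 0.0
```

Request:
step_arm(
  rows=[
    [0, 0, 0, 0, 0, 0, 7],
    [0, 0, 0, 0, 0, 0, 7],
    [0, 0, 0, 0, 0, 0, 7],
    [0, 0, 0, 0, 0, 0, 7],
    [0, 0, 0, 0, 0, 0, 7],
  ],
)

```text
clock: 12.78
tcp_pos: [464.0, 136.1, 340.4]
tcp_rot: [[-0.482, 0.876, 0.001], [0.876, 0.482, 0.001], [0.0, 0.001, -1.0]]
wrist_force: [-0.0, 0.9, 0.1]
gripper_width: 64.1
gripper_force: 0.0
```

Request:
step_arm(
  rows=[
    [0, 0, 0, 0, 0, 0, 7],
    [0, 0, 0, 0, 0, 0, 7],
    [0, 0, 0, 0, 0, 0, 7],
    [0, 0, 0, 0, 0, 0, 7],
    [0, 0, 0, 0, 0, 0, 7],
  ],
)

```text
clock: 13.2
tcp_pos: [464.0, 136.2, 340.3]
tcp_rot: [[0.108, 0.994, 0.0], [0.994, -0.108, 0.001], [0.001, 0.0, -1.0]]
wrist_force: [-0.0, -1.2, 1.0]
gripper_width: 30.8
gripper_force: 0.0
```

Request:
step_arm(
  rows=[
    [0, 0, 0, 0, 0, 0, 7],
    [0, 0, 0, 0, 0, 0, 7],
    [0, 0, 0, 0, 0, 0, 0],
    [0, 0, 0, 0, 0, 0, 0],
    [0, 0, 0, 0, 0, 0, 0],
  ],
)

```text
clock: 13.62
tcp_pos: [464.0, 136.2, 339.9]
tcp_rot: [[0.337, 0.942, 0.0], [0.942, -0.337, 0.001], [0.001, -0.0, -1.0]]
wrist_force: [0.4, -1.2, 0.8]
gripper_width: 0.8
gripper_force: 0.0
```

```bash
python3 - <<'E'
from h import *
s=arm.get_state(); print(s["tcp_pos"],s["tcp_rot"].round(4),s["wrist_force"],s["gripper_width"],s["joint_pos"].round(2))
print((s["tcp_rot"].T@(np.array([464.08,136.09,s["tcp_pos"][2]])-s["tcp_pos"])).round(2))
im,d,K,M=snap("wrist","w8.png"); np.savez("w8.npz",im=im,d=d,K=K,M=M)
print(*cap(im,d,K,M,(464,136)))
E
```

```text
[463.980002   136.22605946 339.87958158] [[ 3.368e-01  9.416e-01  1.000e-04]
 [ 9.416e-01 -3.368e-01  6.000e-04]
 [ 6.000e-04 -1.000e-04 -1.000e+00]] [ 0.41728353 -1.15834149  0.77982882] 0.7571452635803089 [-0.68  0.54  0.49  2.05 -0.41  0.65 -0.26]
[-0.09  0.14 -0.  ]
405 [466.6 141.1 125.1] [465.34 138.7 ] [17.8 15.9]
```

Request:
step_arm(
  rows=[
    [0, 0, 0, 0.005, 0, 0, 0],
    [0, 0, 0, 0.005, 0, 0, 0],
    [0, 0, 0, 0.002, 0, 0, 0],
    [0, 0, 0, 0, 0, 0, 0],
    [0, 0, 0, 0, 0, 0, 0],
  ],
)

```text
clock: 14.08
tcp_pos: [464.0, 136.0, 327.3]
tcp_rot: [[0.34, 0.94, -0.001], [0.94, -0.34, -0.0], [-0.0, -0.001, -1.0]]
wrist_force: [0.1, 0.4, -0.0]
gripper_width: 0.5
gripper_force: 0.0
```

Request:
step_arm(
  rows=[
    [0, 0, 0, 0.0006, 0, 0, 0],
    [0, 0, 0, 0.0006, 0, 0, 0],
    [0, 0, 0, 0.0006, 0, 0, 0],
  ],
)

```text
clock: 14.33
tcp_pos: [464.1, 136.0, 326.2]
tcp_rot: [[0.34, 0.94, 0.0], [0.94, -0.34, 0.0], [0.0, 0.0, -1.0]]
wrist_force: [-1.3, -1.0, 6.9]
gripper_width: 0.4
gripper_force: 3.4
```

Request:
step_arm(
  rows=[
    [0, 0, 0, 0.0006, 0, 0, 0],
    [0, 0, 0, 0.0006, 0, 0, 0],
    [0, 0, 0, 0.0006, 0, 0, 0],
  ],
)

```text
clock: 14.58
tcp_pos: [464.1, 136.0, 324.6]
tcp_rot: [[0.34, 0.94, 0.0], [0.94, -0.34, 0.001], [0.001, 0.0, -1.0]]
wrist_force: [-1.3, -0.3, 7.0]
gripper_width: 0.5
gripper_force: 3.4
```

Request:
step_arm(
  rows=[
    [0, 0, 0, 0.0006, 0, 0, 0],
    [0, 0, 0, 0.0006, 0, 0, 0],
    [0, 0, 0, 0.0006, 0, 0, 0],
  ],
)

```text
clock: 14.83
tcp_pos: [464.1, 136.0, 322.8]
tcp_rot: [[0.34, 0.94, 0.0], [0.94, -0.34, 0.001], [0.001, 0.0, -1.0]]
wrist_force: [-2.2, 0.0, 7.8]
gripper_width: 0.6
gripper_force: 4.1
```

Request:
step_arm(
  rows=[
    [0, 0, 0, 0.0006, 0, 0, 0],
    [0, 0, 0, 0.0006, 0, 0, 0],
    [0, 0, 0, 0.0006, 0, 0, 0],
  ],
)

```text
clock: 15.08
tcp_pos: [464.1, 135.9, 321.3]
tcp_rot: [[0.34, 0.94, 0.001], [0.94, -0.34, 0.001], [0.001, 0.0, -1.0]]
wrist_force: [-3.0, -0.2, 11.4]
gripper_width: 0.8
gripper_force: 5.6
```

Request:
step_arm(
  rows=[
    [0, 0, 0, 0.0006, 0, 0, 0],
    [0, 0, 0, 0.0006, 0, 0, 0],
  ],
)

```text
clock: 15.25
tcp_pos: [464.1, 135.9, 320.2]
tcp_rot: [[0.34, 0.94, 0.0], [0.94, -0.34, 0.001], [0.001, 0.0, -1.0]]
wrist_force: [-2.0, -1.8, 12.2]
gripper_width: 0.8
gripper_force: 6.6
```

Request:
step_arm(
  rows=[
    [0, 0, 0, 0.0006, 0, 0, 0],
    [0, 0, 0, 0.0003, 0, 0, 0],
  ],
)

```text
clock: 15.42
tcp_pos: [464.1, 135.9, 319.5]
tcp_rot: [[0.34, 0.94, 0.001], [0.94, -0.34, 0.001], [0.001, 0.0, -1.0]]
wrist_force: [-3.2, -0.2, 13.9]
gripper_width: 0.7
gripper_force: 7.3
```

Request:
step_arm(
  rows=[
    [0, 0, 0, 0.0005, 0, 0, 0],
    [0, 0, 0, 0, 0, 0, 0],
  ],
)

```text
clock: 15.58
tcp_pos: [464.1, 135.9, 319.0]
tcp_rot: [[0.34, 0.94, 0.001], [0.94, -0.34, 0.001], [0.001, 0.0, -1.0]]
wrist_force: [-2.6, -0.6, 12.9]
gripper_width: 0.6
gripper_force: 6.9
```

Request:
step_arm(
  rows=[
    [0, 0, 0, 0.0005, 0, 0, 0],
    [0, 0, 0, 0, 0, 0, 0],
  ],
)

```text
clock: 15.75
tcp_pos: [464.1, 135.8, 318.6]
tcp_rot: [[0.34, 0.94, 0.001], [0.94, -0.34, 0.001], [0.001, 0.0, -1.0]]
wrist_force: [-3.4, -0.5, 16.4]
gripper_width: 0.7
gripper_force: 7.3
```

Request:
step_arm(
  rows=[
    [0, 0, 0, 0.0003, 0, 0, 0],
    [0, 0, 0, 0, 0, 0, 0],
  ],
)

```text
clock: 15.92
tcp_pos: [464.1, 135.8, 318.4]
tcp_rot: [[0.34, 0.94, 0.001], [0.94, -0.34, 0.001], [0.001, 0.0, -1.0]]
wrist_force: [-3.3, -0.9, 15.2]
gripper_width: 0.7
gripper_force: 7.8
```

Travel is about 7.8 mm at 16 N, so it is locked. Hold, lift off and open.

Request:
step_arm(
  rows=[
    [0, 0, 0, 0, 0, 0, 0],
    [0, 0, 0, -0.002, 0, 0, 0],
    [0, 0, 0, -0.005, 0, 0, 0],
    [0, 0, 0, -0.012, 0, 0, 0],
    [1, 0, 0, -0.003, 0, 0, 0],
  ],
)

```text
clock: 16.33
tcp_pos: [464.5, 136.1, 340.1]
tcp_rot: [[0.34, 0.94, 0.002], [0.94, -0.34, 0.0], [0.001, 0.002, -1.0]]
wrist_force: [-0.4, 0.3, 0.7]
gripper_width: 4.1
gripper_force: 0.0
```

Request:
step_arm(
  rows=[
    [1, 0, 0, 0, 0, 0, 0],
    [1, 0, 0, 0, 0, 0, 0],
    [1, 0, 0, 0, 0, 0, 0],
    [1, 0, 0, 0, 0, 0, 0],
    [1, 0, 0, 0, 0, 0, 0],
  ],
)

```text
clock: 16.75
tcp_pos: [463.9, 136.1, 338.6]
tcp_rot: [[0.34, 0.94, -0.001], [0.94, -0.34, -0.0], [-0.001, -0.001, -1.0]]
wrist_force: [0.6, -0.3, -0.9]
gripper_width: 36.8
gripper_force: 0.0
```

Request:
step_arm(
  rows=[
    [1, 0, 0, 0, 0, 0, 0],
    [1, 0, 0, 0, 0, 0, 0],
    [1, 0, 0, 0, 0, 0, 0],
    [1, 0, 0, 0, 0, 0, 0],
  ],
)

```text
clock: 17.08
tcp_pos: [464.1, 136.1, 338.9]
tcp_rot: [[0.34, 0.94, -0.0], [0.94, -0.34, -0.0], [-0.0, -0.0, -1.0]]
wrist_force: [-0.5, 0.3, 1.4]
gripper_width: 64.0
gripper_force: 0.0
```

```bash
python3 - <<'E'
from h import *
s=arm.get_state(); print(s["tcp_pos"],s["tcp_rot"].round(4),s["wrist_force"],s["gripper_width"])
im,d,K,M=snap("wrist","w9.png"); np.savez("w9.npz",im=im,d=d,K=K,M=M)
P=cloud(d,K,M); m=(P[...,2]>108)&(P[...,2]<135)&(np.hypot(P[...,0]-464,P[...,1]-136)<30); print(m.sum(),np.median(P[m],0))
r=cap(im,d,K,M,(464,136),z=120); print(*r, ((np.r_[r[2],0]-s["tcp_pos"])@s["tcp_rot"]).round(2))
m=(P[...,2]>92)&(P[...,2]<112)&(np.hypot(P[...,0]-464,P[...,1]-136)<40)
print(cv2.minAreaRect(P[m][:,:2].astype(np.float32)))
E
```

```text
[464.06184033 136.07782689 338.91322104] [[ 3.399e-01  9.405e-01 -1.000e-04]
 [ 9.405e-01 -3.399e-01 -0.000e+00]
 [-0.000e+00 -1.000e-04 -1.000e+00]] [-0.49620365  0.33666061  1.37359456] 63.96564769559888
1514 [465.77878024 137.72116977 118.14081741]
980 [465.3 136.2 118.8] [465.31 136.54] [20.  19.2] [  0.87   1.04 338.91]
((464.947998046875, 135.31790161132812), (44.40081024169922, 31.896799087524414), 70.31951141357422)
```

Cap height shows about 6.6 mm travel and the pads measure 44.4 mm. With the camera bias removed, the gauge axis is about +1.5 mm in tool y. Shift, descend and grip the plain faces.

Request:
step_arm(
  rows=[
    [1, 0, 0.0015, 0, 0, 0, 0],
    [1, 0, 0, 0.01, 0, 0, 0],
    [1, 0, 0, 0.018, 0, 0, 0],
    [1, 0, 0, 0.02, 0, 0, 0],
    [1, 0, 0, 0.015, 0, 0, 0],
  ],
)

```text
clock: 17.55
tcp_pos: [465.1, 135.6, 274.3]
tcp_rot: [[0.34, 0.941, -0.001], [0.941, -0.34, -0.0], [-0.001, -0.001, -1.0]]
wrist_force: [0.4, -0.1, -0.7]
gripper_width: 93.5
gripper_force: 0.0
```

Request:
step_arm(
  rows=[
    [1, 0, 0, 0.01, 0, 0, 0],
    [1, 0, 0, 0, 0, 0, 0],
    [1, 0, 0, 0, 0, 0, 0],
    [1, 0, 0, 0, 0, 0, 0],
    [0.5, 0, 0, 0, 0, 0, 0],
  ],
)

```text
clock: 17.97
tcp_pos: [465.8, 135.6, 266.7]
tcp_rot: [[0.34, 0.94, 0.002], [0.94, -0.34, 0.0], [0.001, 0.001, -1.0]]
wrist_force: [0.2, -0.0, 0.6]
gripper_width: 90.5
gripper_force: 0.0
```

Request:
step_arm(
  rows=[
    [0.4, 0, 0, 0, 0, 0, 0],
    [0.4, 0, 0, 0, 0, 0, 0],
    [0.4, 0, 0, 0, 0, 0, 0],
    [0.4, 0, 0, 0, 0, 0, 0],
    [0.4, 0, 0, 0, 0, 0, 0],
  ],
)

```text
clock: 18.38
tcp_pos: [465.5, 135.6, 266.1]
tcp_rot: [[0.34, 0.94, 0.0], [0.94, -0.34, 0.0], [0.0, 0.0, -1.0]]
wrist_force: [-0.7, -0.2, -0.5]
gripper_width: 57.4
gripper_force: 0.0
```

```bash
python3 - <<'E'
from h import *
s=arm.get_state(); print(s["tcp_pos"],s["wrist_force"],s["gripper_width"])
im,d,K,M=snap("wrist","w10.png"); P=cloud(d,K,M); L=(P-s["tcp_pos"])@s["tcp_rot"]
# front handle face (facing camera, pad) and handle top edges: y extents
m=(P[...,2]>98)&(P[...,2]<112)&(abs(L[...,1])<21)&(abs(L[...,0])<30); q=L[m]
print(m.sum(),np.percentile(q[:,1],[0,1,99,100]).round(2),np.percentile(q[:,0],[0,1,99,100]).round(2))
E
```

```text
[465.46943322 135.62140975 266.10461914] [-0.72728795 -0.18776928 -0.47794635] 57.39534500490857
4431 [-16.46 -16.03  15.18  15.65] [-22.73 -21.77  21.42  22.07]
```

Handle faces are centred to about 0.3 mm. Grip.

Request:
step_arm(
  rows=[
    [0.3, 0, 0, 0, 0, 0, 0],
    [0.3, 0, 0, 0, 0, 0, 0],
    [0.3, 0, 0, 0, 0, 0, 0],
    [0, 0, 0, 0, 0, 0, 0],
    [0, 0, 0, 0, 0, 0, 0],
  ],
)

```text
clock: 18.85
tcp_pos: [465.3, 135.7, 265.9]
tcp_rot: [[0.34, 0.94, -0.0], [0.94, -0.34, 0.0], [0.0, -0.001, -1.0]]
wrist_force: [-1.2, 1.3, -0.3]
gripper_width: 31.6
gripper_force: 30.0
```

Request:
step_arm(
  rows=[
    [0, 0, 0, 0, 0, 0, 0],
    [0, 0, 0, 0, 0, 0, 0],
    [0, 0, 0, 0, 0, 0, 0],
  ],
)

```text
clock: 19.1
tcp_pos: [465.3, 135.7, 265.9]
tcp_rot: [[0.34, 0.94, -0.0], [0.94, -0.34, 0.0], [0.0, -0.0, -1.0]]
wrist_force: [-1.7, 0.4, 0.8]
gripper_width: 31.9
gripper_force: 30.0
```

Request:
step_arm(
  rows=[
    [0, 0, 0, -0.0006, 0, 0, 0],
    [0, 0, 0, -0.0008, 0, 0, 0],
    [0, 0, 0, -0.001, 0, 0, 0],
  ],
)

```text
clock: 19.35
tcp_pos: [465.5, 135.7, 268.2]
tcp_rot: [[0.34, 0.94, -0.0], [0.94, -0.34, -0.0], [-0.0, -0.0, -1.0]]
wrist_force: [0.7, 0.5, -3.5]
gripper_width: 32.3
gripper_force: 30.0
```

Request:
step_arm(
  rows=[
    [0, 0, 0, -0.0015, 0, 0, 0],
    [0, 0, 0, -0.0015, 0, 0, 0],
    [0, 0, 0, -0.0015, 0, 0, 0],
    [0, 0, 0, -0.0015, 0, 0, 0],
  ],
)

```text
clock: 19.68
tcp_pos: [465.5, 135.6, 274.5]
tcp_rot: [[0.34, 0.94, 0.0], [0.94, -0.34, 0.0], [0.0, 0.0, -1.0]]
wrist_force: [0.9, 1.7, -3.8]
gripper_width: 32.0
gripper_force: 30.0
```

Request:
step_arm(
  rows=[
    [0, 0, 0, -0.002, 0, 0, 0],
    [0, 0, 0, -0.002, 0, 0, 0],
    [0, 0, 0, -0.002, 0, 0, 0],
    [0, 0, 0, -0.002, 0, 0, 0],
  ],
)

```text
clock: 20.02
tcp_pos: [465.5, 135.5, 282.6]
tcp_rot: [[0.34, 0.94, 0.0], [0.94, -0.34, -0.0], [-0.0, 0.0, -1.0]]
wrist_force: [0.2, 1.1, -3.1]
gripper_width: 32.2
gripper_force: 30.0
```

Smooth. Continue up and out.

Request:
step_arm(
  rows=[
    [0, 0, 0, -0.003, 0, 0, 0],
    [0, 0, 0, -0.004, 0, 0, 0],
    [0, 0, 0, -0.004, 0, 0, 0],
    [0, 0, 0, -0.004, 0, 0, 0],
    [0, 0, 0, -0.006, 0, 0, 0],
  ],
)

```text
clock: 20.43
tcp_pos: [465.3, 135.4, 303.7]
tcp_rot: [[0.34, 0.94, -0.001], [0.94, -0.34, -0.0], [-0.0, -0.0, -1.0]]
wrist_force: [-0.8, 0.4, -3.2]
gripper_width: 32.2
gripper_force: 30.0
```

Request:
step_arm(
  rows=[
    [0, 0, 0, -0.008, 0, 0, 0],
    [0, 0, 0, -0.008, 0, 0, 0],
    [0, 0, 0, 0, 0, 0, 0],
    [0, 0, 0, 0, 0, 0, 0],
    [0, 0, 0, 0, 0, 0, 0],
  ],
)

```text
clock: 20.85
tcp_pos: [465.3, 135.7, 319.4]
tcp_rot: [[0.34, 0.941, -0.0], [0.941, -0.34, 0.0], [0.0, -0.0, -1.0]]
wrist_force: [-0.2, -0.7, -3.4]
gripper_width: 32.1
gripper_force: 30.0
```

```bash
python3 - <<'E'
from h import *
s=arm.get_state(); R=s["tcp_rot"];print(s["tcp_pos"],R.round(4),s["wrist_force"])
# gauge true axis in stand when gripped first = TCP(449.89,344.71)+old toolx*(-1.4); stand centre from side depth & w1 rim
z=np.load("w1.npz"); P=cloud(z["d"],z["K"],z["M"])
z5=np.load("w5.npz"); P5=cloud(z5["d"],z5["K"],z5["M"])
for P in (P,P5):
    m=(P[...,2]>48.5)&(P[...,2]<54.5)&(np.hypot(P[...,0]-450,P[...,1]-345)<42)&(np.hypot(P[...,0]-450,P[...,1]-345)>24)
    q=P[m][:,:2]; c=np.array([450.,345])
    from scipy.optimize import least_squares
    # outer edge: per-angle max radius on camera side
    for _ in range(3):
        a=np.arctan2(*(q-c).T[::-1]); r=np.hypot(*(q-c).T); b=np.digitize(a,np.linspace(-np.pi,np.pi,73))
        e=np.array([q[b==i][np.argmax(r[b==i])] for i in np.unique(b) if r[b==i].max()>33])
        f=least_squares(lambda c:np.hypot(*(e-c).T)-36,c,loss="soft_l1",f_scale=.5); c=f.x
    print(c.round(2),len(e),np.std(f.fun).round(2))
E
```

```text
[465.33510709 135.66572089 319.40815739] [[ 3.397e-01  9.405e-01 -0.000e+00]
 [ 9.405e-01 -3.397e-01  2.000e-04]
 [ 1.000e-04 -1.000e-04 -1.000e+00]] [-0.20256598 -0.69476851 -3.35634587]
[450.49 344.43] 66 0.33
[450.8  343.97] 40 0.31
```

Stand centre is about (450.6,344.2), so the shift is (+191, −84.7) mm in the tool frame. Carry, then lower.

Request:
step_arm(
  rows=[
    [0, 0.01, -0.0045, 0, 0, 0, 0],
    [0, 0.023, -0.01, 0, 0, 0, 0],
    [0, 0.029, -0.013, 0, 0, 0, 0],
    [0, 0.03, -0.013, 0, 0, 0, 0],
    [0, 0.03, -0.013, 0, 0, 0, 0],
  ],
)

```text
clock: 21.27
tcp_pos: [455.9, 270.6, 319.0]
tcp_rot: [[0.34, 0.94, -0.001], [0.94, -0.34, -0.0], [-0.0, -0.001, -1.0]]
wrist_force: [0.7, -0.1, -2.4]
gripper_width: 31.8
gripper_force: 30.0
```

Request:
step_arm(
  rows=[
    [0, 0.03, -0.013, 0, 0, 0, 0],
    [0, 0.024, -0.011, 0, 0, 0, 0],
    [0, 0.011, -0.0055, 0, 0, 0, 0],
    [0, 0.004, -0.0017, 0, 0, 0, 0],
    [0, 0, 0, 0, 0, 0, 0],
  ],
)

```text
clock: 21.68
tcp_pos: [450.2, 344.5, 318.8]
tcp_rot: [[0.338, 0.941, -0.001], [0.941, -0.338, -0.001], [-0.001, -0.0, -1.0]]
wrist_force: [-0.5, -1.0, -3.4]
gripper_width: 31.6
gripper_force: 30.0
```

Request:
step_arm(
  rows=[
    [0, 0, 0, 0.004, 0, 0, 0],
    [0, 0, 0, 0.008, 0, 0, 0],
    [0, 0, 0, 0.005, 0, 0, 0],
    [0, 0, 0, 0, 0, 0, 0],
    [0, 0, 0, 0, 0, 0, 0],
  ],
)

```text
clock: 22.1
tcp_pos: [450.9, 343.0, 301.8]
tcp_rot: [[0.341, 0.94, -0.001], [0.94, -0.341, -0.001], [-0.001, -0.001, -1.0]]
wrist_force: [0.8, 1.1, -1.9]
gripper_width: 31.7
gripper_force: 30.0
```

```bash
python3 - <<'E'
from h import *
s=arm.get_state(); R=s["tcp_rot"];print(s["tcp_pos"],s["wrist_force"],s["gripper_width"])
print((R.T@(np.array([450.6,344.2,265.9])-s["tcp_pos"])).round(2))
im,d,K,M=snap("wrist","w11.png"); P=cloud(d,K,M); L=(P-s["tcp_pos"])@R
cv2.imwrite("pics/w11.png",im[:,:,::-1])
m=(P[...,2]>90)&(P[...,2]<150)&(abs(L[...,1])<17)&(abs(L[...,0])<30); print(np.percentile(L[m][:,0],[0.2,99.8]))
E
```

```text
[450.85393627 343.01345752 301.84145337] [ 0.75900413  1.09669002 -1.85589544] 31.69410458168573
[ 1.07 -0.62 35.94]
[-22.02821743  28.87162023]
```

View pics/w11.png

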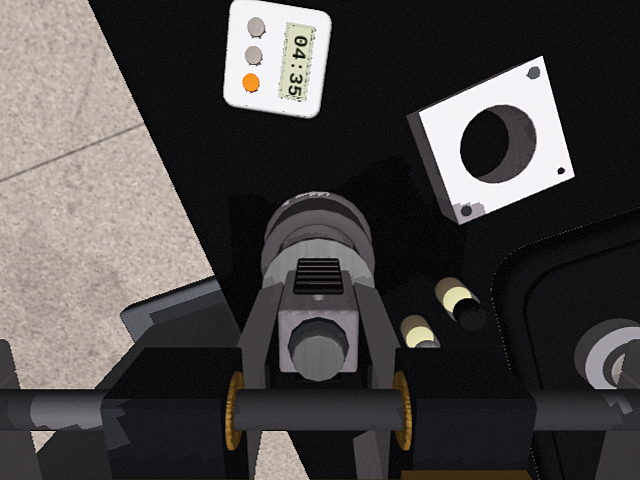

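The gauge is held over the grey stand, whose rim shows at (318,215), with the cap down at (318,347). The vials and low block are untouched. A small correction, then lower it in.

Request:
step_arm(
  rows=[
    [0, 0.001, -0.0005, 0.005, 0, 0, 0],
    [0, 0, 0, 0.006, 0, 0, 0],
    [0, 0, 0, 0.006, 0, 0, 0],
    [0, 0, 0, 0.006, 0, 0, 0],
    [0, 0, 0, 0.004, 0, 0, 0],
  ],
)

```text
clock: 22.57
tcp_pos: [450.3, 345.0, 274.3]
tcp_rot: [[0.34, 0.941, -0.001], [0.941, -0.34, -0.001], [-0.001, -0.001, -1.0]]
wrist_force: [-0.3, -0.4, -2.1]
gripper_width: 31.8
gripper_force: 30.0
```

Request:
step_arm(
  rows=[
    [0, 0, 0, 0.003, 0, 0, 0],
    [0, 0, 0, 0.002, 0, 0, 0],
    [0, 0, 0, 0.001, 0, 0, 0],
    [0, 0, 0, 0, 0, 0, 0],
  ],
)

```text
clock: 22.9
tcp_pos: [450.6, 345.1, 269.2]
tcp_rot: [[0.34, 0.94, -0.0], [0.94, -0.34, -0.0], [-0.0, -0.0, -1.0]]
wrist_force: [0.3, 0.3, -3.0]
gripper_width: 32.2
gripper_force: 30.0
```

Request:
step_arm(
  rows=[
    [0, 0, 0, 0.0006, 0, 0, 0],
    [0, 0, 0, 0.0006, 0, 0, 0],
    [0, 0, 0, 0, 0, 0, 0],
  ],
)

```text
clock: 23.15
tcp_pos: [450.6, 345.2, 268.3]
tcp_rot: [[0.34, 0.94, 0.0], [0.94, -0.34, 0.0], [0.0, 0.0, -1.0]]
wrist_force: [0.4, 0.8, -1.9]
gripper_width: 31.9
gripper_force: 30.0
```

Request:
step_arm(
  rows=[
    [0, 0, 0, 0.0008, 0, 0, 0],
    [0, 0, 0, 0.0006, 0, 0, 0],
    [0, 0, 0, 0, 0, 0, 0],
  ],
)

```text
clock: 23.4
tcp_pos: [450.6, 345.1, 266.7]
tcp_rot: [[0.34, 0.94, -0.0], [0.94, -0.34, -0.0], [-0.0, -0.0, -1.0]]
wrist_force: [0.2, -0.5, -3.4]
gripper_width: 31.8
gripper_force: 30.0
```

Request:
step_arm(
  rows=[
    [0, 0, 0, 0.0005, 0, 0, 0],
    [0, 0, 0, 0.0003, 0, 0, 0],
    [0, 0, 0, 0, 0, 0, 0],
  ],
)

```text
clock: 23.65
tcp_pos: [450.6, 345.1, 266.0]
tcp_rot: [[0.34, 0.94, 0.0], [0.94, -0.34, 0.0], [0.0, -0.0, -1.0]]
wrist_force: [-0.1, -0.6, -3.5]
gripper_width: 31.6
gripper_force: 30.0
```

Request:
step_arm(
  rows=[
    [0, 0, 0, 0.0003, 0, 0, 0],
    [0, 0, 0, 0, 0, 0, 0],
  ],
)

```text
clock: 23.82
tcp_pos: [450.6, 345.1, 266.0]
tcp_rot: [[0.34, 0.94, -0.0], [0.94, -0.34, 0.0], [0.0, -0.0, -1.0]]
wrist_force: [-1.2, -0.6, 0.5]
gripper_width: 31.4
gripper_force: 30.0
```

The flange is on the rim. Release and rise.

Request:
step_arm(
  rows=[
    [0, 0, 0, 0.0002, 0, 0, 0],
    [0, 0, 0, 0, 0, 0, 0],
    [1, 0, 0, 0, 0, 0, 0],
    [1, 0, 0, 0, 0, 0, 0],
    [1, 0, 0, 0, 0, 0, 0],
  ],
)

```text
clock: 24.23
tcp_pos: [450.7, 345.2, 265.4]
tcp_rot: [[0.34, 0.94, 0.001], [0.94, -0.34, 0.0], [0.0, 0.0, -1.0]]
wrist_force: [0.4, 0.5, 0.9]
gripper_width: 48.1
gripper_force: 0.0
```

Request:
step_arm(
  rows=[
    [1, 0, 0, 0, 0, 0, 0],
    [1, 0, 0, 0, 0, 0, 0],
    [1, 0, 0, 0, 0, 0, 0],
    [1, 0, 0, 0, 0, 0, 0],
    [1, 0, 0, -0.01, 0, 0, 0],
  ],
)

```text
clock: 24.65
tcp_pos: [449.9, 344.8, 274.3]
tcp_rot: [[0.34, 0.94, -0.003], [0.94, -0.34, -0.002], [-0.003, -0.002, -1.0]]
wrist_force: [-0.3, 0.7, 0.2]
gripper_width: 81.7
gripper_force: 0.0
```

Request:
step_arm(
  rows=[
    [1, 0, 0, -0.025, 0, 0, 0],
    [1, 0, 0, -0.03, 0, 0, 0],
    [1, 0, 0, -0.025, 0, 0, 0],
    [1, 0, 0, -0.01, 0, 0, 0],
    [1, 0, 0, 0, 0, 0, 0],
  ],
)

```text
clock: 25.07
tcp_pos: [451.3, 345.4, 368.3]
tcp_rot: [[0.34, 0.94, 0.004], [0.94, -0.34, 0.004], [0.005, 0.003, -1.0]]
wrist_force: [-0.6, -0.3, 0.2]
gripper_width: 93.9
gripper_force: 0.0
```

Request:
step_arm(
  rows=[
    [1, 0, 0, 0, 0, 0, 0],
    [1, 0, 0, 0, 0, 0, 0],
    [1, 0, 0, 0, 0, 0, 0],
  ],
)

```text
clock: 25.32
tcp_pos: [450.0, 344.9, 364.0]
tcp_rot: [[0.34, 0.94, -0.002], [0.94, -0.34, -0.002], [-0.002, -0.002, -1.0]]
wrist_force: [0.6, -0.0, -0.2]
gripper_width: 94.1
gripper_force: 0.0
```

```bash
python3 - <<'E'
from h import *
s=arm.get_state(); print(s["tcp_pos"],s["wrist_force"],s["gripper_width"])
im,d,K,M=snap("wrist","w12.png"); P=cloud(d,K,M)
h=np.hypot(P[...,0]-450.6,P[...,1]-345)
print(*cap(im,d,K,M,(450.6,345),z=120))
m=(P[...,2]>92)&(P[...,2]<112)&(h<40); print(np.median(P[m],0).round(1),cv2.minAreaRect(P[m][:,:2].astype(np.float32)))
m=(P[...,2]>50)&(P[...,2]<64)&(h<38)&(h>16); print(np.histogram(P[m][:,2],bins=np.arange(50,65)))
E
```

```text
[450.03305768 344.9475047  363.98559695] [ 0.6474339  -0.02313934 -0.24395911] 94.08415063308539
788 [450.9 345.4 118.8] [450.85 345.7 ] [19.9 18.9]
[452.8 352.4 106.6] ((450.5937194824219, 344.6923522949219), (44.71574401855469, 31.875835418701172), 69.92314147949219)
(array([  65,  351,  781,  283,   21,   37,  357, 1046,  425,   28,    2,
          4,    5,    2]), array([50, 51, 52, 53, 54, 55, 56, 57, 58, 59, 60, 61, 62, 63, 64]))
```

The gauge is upright, its flange is 5 mm over the rim plane (seated), the cap is still down and the pads measure 44.7 mm. Hand in.

```bash
python3 -c "
from station import arm
print(arm.sign_off())"
```

```text
the job is handed in; nothing more can be done
None
```

I gauged the taller block's bore, locked the reading, stood the gauge back in its grey stand and handed the job in. My last check showed the flange seated, the cap still down by about 6.6 mm and the plunger travel about 4 mm; the hand-in gave no verdict.

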